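# Set out the cheese counter with its slates

## Task

Get the cheese counter ready for opening: put the olive jar upright in the middle of its cork coaster, and set each of the loose oblong, square and round cheeses that is there centred and square on the wooden stand of its own shape. Then, for each cheese set out, take one slate from the rack and leave it leaning back at an angle against the back rail, facing the robot, its foot on the counter between stand and rail and straight behind its cheese. Leave any spare slate in the rack and do not disturb the dish, the honey jar or the mustard pot.

Things in the scene. Friction and masses are not known exactly. Their poses are not given: they have to be found in the camera images.
- rail: the back rail: an upright wooden plank fixed on the far side of the counter, 600 mm long along its y, 18 mm thick, 80 mm high. Origin at the middle of the foot of its front face (the face towards the robot): the front face is the plane x = 0, the plank fills x = 0 to 0.018. z up
- stand_loaf: the oblong thin dark wooden display stand, fixed, 90 mm (x) by 140 mm (y), 5 mm high; origin at the centre of its underside, z up. At the start the olive jar stands on it. The three stands are in a row before the rail, about 133 mm from its face to their middles, in an order that varies
- stand_square: the square thin dark wooden display stand, fixed, 96 x 96 mm, 5 mm high; origin at the centre of its underside, z up
- stand_round: the round thin dark wooden display stand, fixed, 100 mm across, 5 mm high; origin at the centre of its underside, z up
- cheese_loaf: oblong cheese, 60 mm (x) by 110 mm (y), 50 mm high; origin at the centre of its underside, z up. May be absent
- cheese_square: square cheese, 62 x 62 mm, 44 mm high; origin at the centre of its underside, z up. May be absent
- cheese_round: round cheese, 66 mm across, 42 mm high; origin at the centre of its underside, z up. May be absent
- rack: the slate rack, a fixed wooden block 154 mm (x) by 106 mm (y), 42 mm high, on the right of the counter; origin at the centre of its underside, z up. Three grooves along its y at x = -45, 0 and 45 mm, 13 mm wide, floor 12 mm above the counter, 30 mm deep, hold a slate upright each
- slate_1: a plain dark slate board, 10 mm thick (x), 90 mm wide (y), 140 mm high (z), about 0.32 kg; origin at its centre. Starts upright in a groove of the rack, its top 152 mm above the counter. The three slates are alike and interchangeable
- slate_2: a plain dark slate board, 10 mm thick (x), 90 mm wide (y), 140 mm high (z), about 0.32 kg; origin at its centre. Starts upright in a groove of the rack, its top 152 mm above the counter. The three slates are alike and interchangeable
- slate_3: a plain dark slate board, 10 mm thick (x), 90 mm wide (y), 140 mm high (z), about 0.32 kg; origin at its centre. Starts upright in a groove of the rack, its top 152 mm above the counter. The three slates are alike and interchangeable
- jar: olive jar with a brass lid, 64 mm across, 85 mm high; origin at the centre of its underside, z up
- coaster: round cork coaster lying fixed on the left of the counter, 90 mm across, 6 mm thick; origin at the centre of its underside, z up
- dish: bystander: small white ceramic dish, rim 64 mm across, 35 mm high
- honey: bystander: honey jar with a paper label and white lid, 60 mm across, 90 mm high
- mustard: bystander: small stoneware mustard pot with a cork lid, 44 mm across, 55 mm high
Things that resemble listed ones, but are neither listed nor needed, are in the scene too. Leave any red look-alike of the cheese_square alone.

How it is judged:
At the end, for the whole second after the job is handed in: Jar upright on coaster within 14 mm; each cheese flat on its stand within 13 mm and 0.17 rad; behind each, within 40 mm sideways, a slate touches the rail, leaning 0.12 to 0.75 rad, along the rail within 0.26 rad; spare slates within 25 mm of their start; all released and at rest (horizontal distance between jar and coaster below 0.014 m and angle between each of jar, cheese_loaf, cheese_square, cheese_round's own z axis and vertical below 0.1 rad and height (world z) of jar below 0.012 m and linear speed of each of jar, cheese_loaf, cheese_square, cheese_round below 0.03 m/s and horizontal distance between cheese_loaf and stand_loaf below 0.013 m and z of cheese_loaf in the frame of stand_loaf between 0.003 and 0.009 m and angle between the x axis of cheese_loaf and the x axis of stand_loaf, either way round below 0.17 rad and ((y of cheese_loaf in the frame of slate_1 between -0.04 and 0.04 m and horizontal distance between cheese_loaf and slate_1 below 0.18 m) or (y of cheese_loaf in the frame of slate_2 between -0.04 and 0.04 m and horizontal distance between cheese_loaf and slate_2 below 0.18 m) or (y of cheese_loaf in the frame of slate_3 between -0.04 and 0.04 m and horizontal distance between cheese_loaf and slate_3 below 0.18 m)) and horizontal distance between cheese_square and stand_square below 0.013 m and z of cheese_square in the frame of stand_square between 0.003 and 0.009 m and (angle between the x axis of cheese_square and the x axis of stand_square, either way round below 0.17 rad or angle between the x axis of cheese_square and the y axis of stand_square, either way round below 0.17 rad) and ((y of cheese_square in the frame of slate_1 between -0.04 and 0.04 m and horizontal distance between cheese_square and slate_1 below 0.18 m) or (y of cheese_square in the frame of slate_2 between -0.04 and 0.04 m and horizontal distance between cheese_square and slate_2 below 0.18 m) or (y of cheese_square in the frame of slate_3 between -0.04 and 0.04 m and horizontal distance between cheese_square and slate_3 below 0.18 m)) and horizontal distance between cheese_round and stand_round below 0.013 m and z of cheese_round in the frame of stand_round between 0.003 and 0.009 m and ((y of cheese_round in the frame of slate_1 between -0.04 and 0.04 m and horizontal distance between cheese_round and slate_1 below 0.18 m) or (y of cheese_round in the frame of slate_2 between -0.04 and 0.04 m and horizontal distance between cheese_round and slate_2 below 0.18 m) or (y of cheese_round in the frame of slate_3 between -0.04 and 0.04 m and horizontal distance between cheese_round and slate_3 below 0.18 m)) and (distance of slate_1 from where it was at the start of the episode below 0.025 m or (angle between the z axis of slate_1 and the z axis of rail, either way round between 0.12 and 0.75 rad and angle between the y axis of slate_1 and the y axis of rail, either way round below 0.26 rad and x of slate_1 in the frame of rail between -0.09 and -0.003 m and contact force between slate_1 and rail above 0.05 N and horizontal distance between any of cheese_loaf, cheese_square, cheese_round and slate_1 below 0.18 m)) and (distance of slate_2 from where it was at the start of the episode below 0.025 m or (angle between the z axis of slate_2 and the z axis of rail, either way round between 0.12 and 0.75 rad and angle between the y axis of slate_2 and the y axis of rail, either way round below 0.26 rad and x of slate_2 in the frame of rail between -0.09 and -0.003 m and contact force between slate_2 and rail above 0.05 N and horizontal distance between any of cheese_loaf, cheese_square, cheese_round and slate_2 below 0.18 m)) and (distance of slate_3 from where it was at the start of the episode below 0.025 m or (angle between the z axis of slate_3 and the z axis of rail, either way round between 0.12 and 0.75 rad and angle between the y axis of slate_3 and the y axis of rail, either way round below 0.26 rad and x of slate_3 in the frame of rail between -0.09 and -0.003 m and contact force between slate_3 and rail above 0.05 N and horizontal distance between any of cheese_loaf, cheese_square, cheese_round and slate_3 below 0.18 m))).
It fails at once if a bystander is disturbed (moved more than 40 mm) (distance of any of dish, honey, mustard from where it was at the start of the episode above 0.04 m).
Of cheese_loaf, cheese_square, cheese_round only 2 to 3 are there at a start; the rules pass over those that are not, and their reading is None.
At some moment in a run one of cheese_loaf, cheese_square, cheese_round may be knocked a few centimetres aside while the robot is not near it.
It also fails if it takes over 210 s, if anything falls off the work surface, if the arm or the gripper's body presses on something with over 40 N, if the wrist force passes 120 N, or if a joint passes its speed limit or range.

## Robot

A 6-joint arm with a two-finger parallel gripper is mounted at the origin on the work surface. World frame = base frame: x ahead of the robot, y to its left, z up, the work surface at z = 0. Lengths are in m, angles in rad, forces in N, time in s.
With the tool pointing down it reaches from about 0.275 to 0.85 m from the base axis. Payload 19 kg.
Tool frame: the origin (TCP) lies at the very end of the fingers, on their centre line; the grasp point (between the pads) lies env.tcp_to_grasp behind it (env.tcp_to_grasp is the distance from the TCP to the grasp point, in m); z points along the fingers, y is the line along which they close (so a half turn about z gives the same grasp; the last joint's range is limited). The gripper opens to 85 mm and grips with 20 to 120 N. Pads are 22 mm wide; open, the fingers measure 114 mm over their backs; the gripper's body (76 mm by 85 mm) begins 54 mm behind the grasp point. The pads swing forward as they close: fully open they stand 13 mm farther back than shut.
Start: joints at [-1.389, 0.15, 1.437, -0, 1.554, -0.134], TCP at [0.179, -0.547, 0.231] pointing down, gripper open.
Joint ranges: [-2.8, 2.8], [-0.68, 2.1], [0.12, 2.68], [-1.39, 4.53], [0.16, 2.79], [-2.81, 2.81]. Speed limits (rad/s): [1.89, 1.89, 2.22, 3.01, 3.01, 3.01].

## Interface

Orientations are given as a rotation vector (axis times angle).
In Python, from workcell import env gives the robot as it stands.
- The arm moves only by the tool carry_out, never from a script. Its argument "steps" is a list of rows, each an object of numbers: "grip": the opening, from 0 (shut) to 1 (fully open); "dx", "dy", "dz": the shift along the tool's x, y, z each as a share of 0.1 m, from -1 to 1; "spin": the turn about the tool's z as a share of 180 degrees, from -1 to 1. A call has 1 to 10 rows; each row is the pose to reach, as a shift and turn from the pose commanded when the call began, along the tool's axes at that moment, turning the shorter way round; what a row does not reach only later rows make up. A row lasts 1/12 s, in which the tool goes at most 41.7 mm and 7.16 degrees, less where a joint would pass 70% of its speed; a pose out of reach is approached as far as the arm can. A call with a number of a shift or a turn outside -1 to 1 is refused whole. A call with a gripper value outside its range is refused whole. The fingers move at their own pace and stop on an object; "newtons" is the grip in N (left out, the last holds). Time passes only in rows, so rows that repeat a pose let the fingers close. It gives the time, the measured TCP pose, the force, the opening and the grip force at its end, in the units of the state.
- env.get_state(): the state, without advancing time (a new reading comes with each control period).
- env.capture(name): name is "scene" or "top" or "wrist"; returns (picture, depth): 400x640x3 uint8, red, green, blue; 400x640 float32, m along the optical axis (not along the pixel's ray), 0 where there is no reading.
- env.camera_model(name): a dict with "fx", "fy", "cx", "cy" (pixels), "D" ([k1, k2, p1, p2, k3] as OpenCV has them; the pictures are not rectified), "eye" and "attitude" of the camera in the world. Camera axes: x right, y up, looking along -z (the intrinsics and any distortion apply to the point x, -y, -z); pixel columns grow to the right and rows downward; lengths in m; the calibration is good to about 2 mm. A picture is of the moment at which its call begins: read the wrist's pose just before it. camera_model takes no time and is no camera call; for the wrist camera it gives the pose at the moment of the call.
- env.sign_off(): hands the job in; it is judged then, once.
The state is a dict: "clock": time; "joint_positions": joint angles; "qvel": joint speeds; "tau": joint torques, N m; "position": TCP position; "tool_rot": TCP orientation; "wrist_force": force on the tool from outside, world axes, zero at the start; "torque": the same for the moment, N m; "width": finger opening in m; "gripper_force": force on a finger pad.
Only numpy, scipy, OpenCV 4.12 (cv2) and the standard library are available. Lean on these libraries where they do the work, as an engineer would, in place of code of your own. Each camera call takes 0.05 s, during which the arm holds its last target. There are 200 camera calls.

## Working session

There is one attempt and no reset: what is moved stays moved. The work goes in short steps, Python scripts to look and compute and a tool call to move; the robot and the scene stay as the last step left them, time stands still between calls to the robot, and variables do not carry over. Pictures are saved under pics/ and viewed, at most 14 in all, crops included, and the job is handed in when it is done.

Besides the shell and the picture viewer there is one more tool, called by a JSON object that holds its "api" and its "payload". carry_out: Moves the arm, as the interface text tells. Shift numbers are shares of 0.1 m and turn numbers shares of 180 degrees, none past 1 either way. Its arguments: {"type":"object","properties":{"steps":{"type":"array"},"newtons":{"type":"number"}},"required":["steps"]}

```bash
ls; mkdir -p pics; cat > h.py <<'E'
import numpy as np, cv2
from workcell import env
from scipy.spatial.transform import Rotation as R
def att(m):
    a=np.array(m['attitude'],float)
    if a.shape==(3,3): return a
    return R.from_rotvec(a).as_matrix() if a.size==3 else R.from_quat(a).as_matrix()
def cloud(m,d):
    h,w=d.shape
    v,u=np.mgrid[0:h,0:w].astype(np.float32)
    K=np.array([[m['fx'],0,m['cx']],[0,m['fy'],m['cy']],[0,0,1]])
    p=cv2.undistortPoints(np.stack([u.ravel(),v.ravel()],1)[:,None].astype(np.float64),K,np.array(m['D'],float))[:,0]
    z=d.ravel()
    P=np.stack([p[:,0]*z,-p[:,1]*z,-z],1)
    W=P@att(m).T+np.array(m['eye']); W[z==0]=np.nan
    return W.reshape(h,w,3)
def ray(m,uv,zp):
    K=np.array([[m['fx'],0,m['cx']],[0,m['fy'],m['cy']],[0,0,1]])
    p=cv2.undistortPoints(np.array(uv,float).reshape(-1,1,2),K,np.array(m['D'],float))[:,0]
    d=np.c_[p[:,0],-p[:,1],-np.ones(len(p))]@att(m).T
    e=np.array(m['eye']); return e+d*((zp-e[2])/d[:,2])[:,None]
def save(n,img,up=1):
    cv2.imwrite('pics/'+n+'.png',cv2.resize(img[:,:,::-1],None,fx=up,fy=up))
E
python3 - <<'E'
from h import *
print(env.tcp_to_grasp, env.get_state())
for n in ('top','scene'):
    m=env.camera_model(n);print(n,m)
    a,d=env.capture(n); save(n+'0',a,1.25)
    np.savez('/tmp/'+n+'0',a=a,d=d)
E
```

```text
pics
0.0187 {'clock': 0.0, 'joint_positions': array([-1.38898379e+00,  1.50979149e-01,  1.43798700e+00, -5.16520948e-06,
        1.55382641e+00, -1.34001445e-01]), 'qvel': array([ 0.00060816,  0.00075645, -0.00016335,  0.00141207,  0.00081976,
        0.00049853]), 'tau': array([ 1.00514648e-03, -7.13038874e+01, -5.70869565e+01,  2.37861536e-05,
        8.85171059e-03,  2.73707184e-05]), 'position': array([ 0.1785245 , -0.5463319 ,  0.23070129]), 'tool_rot': array([-3.10132222e+00, -4.93831942e-01,  5.31427741e-05]), 'wrist_force': array([ 0.602908  , -0.17041652,  0.73900433]), 'torque': array([-0.02235655, -0.04144802,  0.02908904]), 'gripper_force': 0.0, 'width': 0.08547164281887239}
top {'fx': 484.8295584817466, 'fy': 484.8295584817466, 'cx': 326.36791728296356, 'cy': 204.5507473173647, 'D': array([-0.12104971,  0.        ,  0.        ,  0.        ,  0.        ]), 'eye': array([0.41642299, 0.029335  , 1.25481158]), 'attitude': array([ 0.06425091, -0.08324411, -1.57120556])}
scene {'fx': 464.50599150838684, 'fy': 464.50599150838684, 'cx': 319.1305303224371, 'cy': 192.36550175373276, 'D': array([-0.01379435,  0.        ,  0.        ,  0.        ,  0.        ]), 'eye': array([ 1.24835941, -0.07484711,  1.18486173]), 'attitude': array([0.48311259, 0.42306824, 1.37999776])}
```

View pics/top0.png

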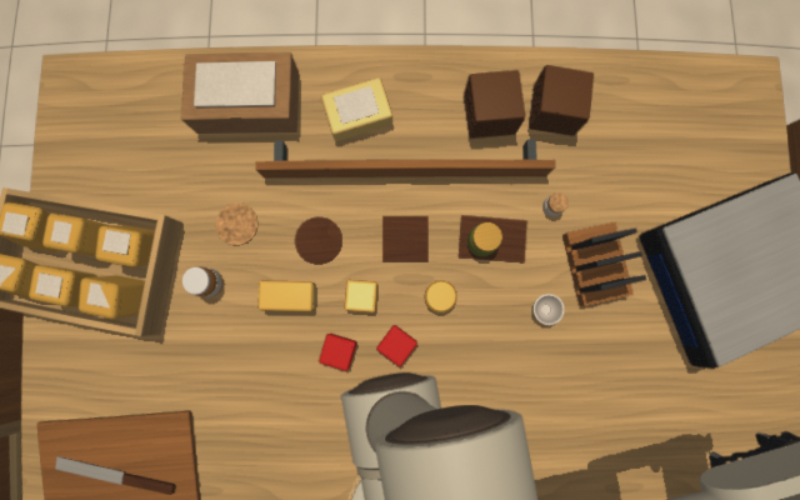

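View pics/scene0.png

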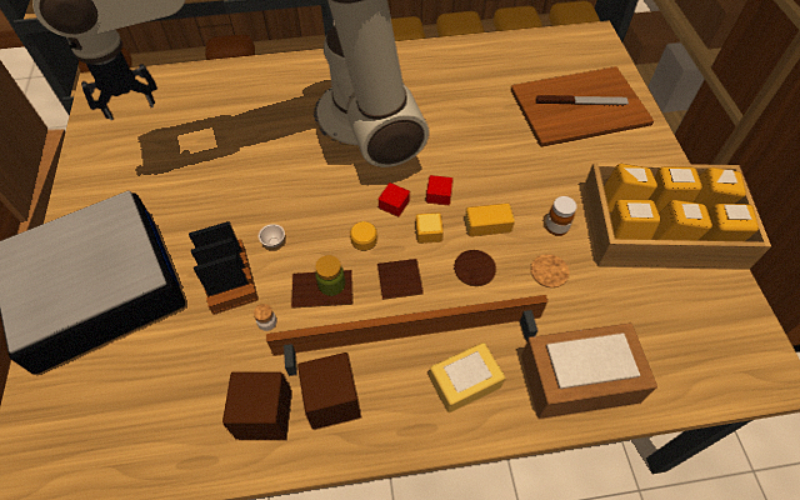

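The top picture (×1.25) shows all three cheeses: loaf (287,297), square (361,297) and round (441,297). The stands are round (318,240), square (405,239) and oblong with the jar (493,238). The coaster is at (237,224) and the rack of three slates at (600,265). The scene picture shows the same layout, with red look-alikes nearer the robot.

```bash
cat > meas.py <<'E'
from h import *
def blob(a,W,c,lo,hi,zr,rad=60):
    """hsv mask + height range near pixel c; returns mask"""
    hsv=cv2.cvtColor(a,cv2.COLOR_RGB2HSV)
    mk=cv2.inRange(hsv,np.array(lo),np.array(hi))>0
    z=W[...,2]; mk&=(z>zr[0])&(z<zr[1])
    n,l,s,ce=cv2.connectedComponentsWithStats(mk.astype(np.uint8))
    best=max((i for i in range(1,n) if np.hypot(*(ce[i]-c))<rad),key=lambda i:s[i,4])
    return l==best
def rect(m,mk,z):
    c=max(cv2.findContours(mk.astype(np.uint8),cv2.RETR_EXTERNAL,cv2.CHAIN_APPROX_NONE)[0],key=cv2.contourArea)
    P=ray(m,c[:,0],z)[:,:2]
    (cx,cy),(w,h),an=cv2.minAreaRect((P*1000).astype(np.float32))
    return np.round([cx,cy,w,h,an],1), np.round(ray(m,np.argwhere(mk)[:,::-1],z)[:,:2].mean(0)*1000,1)
E
python3 - <<'E'
from meas import *
f=np.load('/tmp/top0.npz');a,d=f['a'],f['d'];m=env.camera_model('top');W=cloud(m,d)
hsv=cv2.cvtColor(a,cv2.COLOR_RGB2HSV)
pts=dict(loaf=(229,237),sq=(289,237),rnd=(353,237),jarlid=(390,189),coaster=(190,179),sround=(254,192),ssq=(324,191),sloaf=(376,200),table=(300,300),railtop=(324,132),honey=(158,225),mustard=(446,162),dish=(438,247))
for k,(u,v) in pts.items(): print(k,hsv[v,u],np.round(W[v-1:v+2,u-1:u+2].reshape(-1,3).mean(0),4))
for k,zt,zr in(('loaf',.05,(.042,.06)),('sq',.044,(.036,.054)),('rnd',.042,(.034,.052))):
    print(k,*rect(m,blob(a,W,pts[k],(15,60,60),(35,255,255),zr),zt))
print('jar',*rect(m,blob(a,W,pts['jarlid'],(0,0,0),(180,255,255),(.075,.1)),.085))
for k in('sround','ssq','sloaf'):
    print(k,*rect(m,blob(a,W,pts[k],(0,0,0),(180,255,95),(-.005,.014)),.005))
print('coaster',*rect(m,blob(a,W,pts['coaster'],(0,0,0),(180,255,255),(.0035,.015),30),.006))
mk=blob(a,W,(324,132),(0,0,0),(180,255,255),(.07,.09)); print('rail',*rect(m,mk,.08))
z=W[...,2]
mk=(z>.10)&(z<.2); n,l,s,ce=cv2.connectedComponentsWithStats(mk.astype(np.uint8))
for i in range(1,n):
    if 440<ce[i][0]<520 and s[i,4]>20: print('slate',*rect(m,(l==i),.152),s[i])
mk=blob(a,W,(480,210),(0,0,0),(180,255,255),(.036,.05),40); print('rack',*rect(m,mk,.042))
E
```

```text
loaf [ 20 157 223] [0.449  0.2571 0.0502]
sq [ 26 112 223] [0.4492 0.1079 0.045 ]
rnd [ 21 153 223] [ 0.449  -0.0519  0.0425]
jarlid [ 19 165 199] [ 0.5638 -0.1395  0.0905]
coaster [ 15 141 170] [0.6016 0.371  0.0058]
sround [ 11 150  90] [0.5669 0.2018 0.0065]
ssq [ 11 150  90] [0.5695 0.0201 0.0047]
sloaf [ 24 120  53] [ 0.5451 -0.1141  0.0121]
table [ 17 125 173] [ 0.2887  0.0823 -0.0019]
railtop [ 13 164 152] [0.7076 0.0204 0.0794]
honey [ 18  33 215] [0.4765 0.4239 0.0916]
mustard [ 15 138 172] [ 0.6376 -0.2892  0.054 ]
dish [ 17  45 217] [ 0.4232 -0.2755  0.0042]
loaf [450.3 259.6  57.3 110.2   0. ] [450.3 259. ]
sq [450.7 109.7  61.9  61.7  85.7] [450.7 109.6]
rnd [450.3 -50.7  62.7  62.5  89.8] [449.9 -50.7]
jar [ 564.6 -139.2   56.6   54.1   90. ] [ 564.4 -139.6]
sround [5.672e+02 2.009e+02 9.430e+01 9.140e+01 5.000e-01] [566.2 200.5]
ssq [568.3  20.1  88.6  91.6  90. ] [568.1  20.2]
sloaf [568.3  20.1  88.6  91.6  90. ] [568.1  20.2]
coaster [603.  375.   93.5  87.7  63.5] [602.4 373.7]
rail [7.097e+02 1.960e+01 2.100e+01 5.994e+02 4.000e-01] [709.7  19.4]
slate [ 833.1 -287.2  101.5  105.4   81.2] [ 832.8 -286.8] [ 430   52   45   46 1681]
slate [ 557.1 -360.8   12.3  109.1   13. ] [ 557.1 -360.5] [466 182  44  15 226]
slate [ 513.1 -368.1   10.4  106.3   12.5] [ 512.9 -367.6] [470 201  44  14 195]
slate [ 468.7 -374.8   11.6  106.5   12.1] [ 468.8 -375.1] [473 220  44  13 213]
rack [ 556.  -366.9   71.5  106.8   12.4] [ 554.5 -366.5]
```

```bash
python3 - <<'E'
from meas import *
f=np.load('/tmp/top0.npz');a,d=f['a'],f['d'];m=env.camera_model('top');W=cloud(m,d)
z=W[...,2];hsv=cv2.cvtColor(a,cv2.COLOR_RGB2HSV)
for i,c in enumerate([(557,-361),(513,-368),(469,-375)]):
    dl=W[...,:2]*1000-c; t=np.radians(12.5)
    u=dl@[np.cos(t),np.sin(t)]; v=dl@[-np.sin(t),np.cos(t)]
    mk=(abs(u)<20)&(abs(v)<70)&(z>.140)&(z<.17)
    print('slate',mk.sum(),np.round([z[mk].mean()*1000,*W[mk][:,:2].mean(0)*1000,v[mk].min(),v[mk].max()],1),*rect(m,mk,.152))
# loaf stand: dark reddish low pixels in box
mk=(hsv[...,2]<110)&(hsv[...,0]<16)&(hsv[...,1]>110)&(z<.014)&(z>-.006)
x,y=W[...,0],W[...,1]
b=mk&(y<-.07)&(y>-.26)&(x>.50)&(x<.64)
P=ray(m,np.argwhere(b)[:,::-1],.005)*1000
print('sloaf',b.sum(),np.percentile(P[:,0],[1,99]),np.percentile(P[:,1],[1,99]))
for y0 in (.2007,.0202):
    b=mk&(abs(y-y0)<.07)&(x>.50)&(x<.64); P=ray(m,np.argwhere(b)[:,::-1],.005)*1000
    print(y0,np.percentile(P[:,0],[1,99]),np.percentile(P[:,1],[1,99]))
b=(hsv[...,0]<16)&(abs(x-.603)<.06)&(abs(y-.374)<.06)&(z>.0035); P=ray(m,np.argwhere(b)[:,::-1],.006)*1000
print('coaster',np.percentile(P[:,0],[1,99]),np.percentile(P[:,1],[1,99]))
E
```

```text
slate 174 [ 151.5  559.7 -368.3  -53.8   36.7] [ 559.7 -368.    10.7   93.9   12.7] [ 559.7 -368.1]
slate 166 [ 151.7  514.6 -374.5  -54.6   35.9] [ 514.7 -374.9   10.3   92.4   12.5] [ 514.6 -374.4]
slate 173 [ 151.5  469.6 -381.7  -53.5   37.1] [ 469.5 -381.5   10.4   93.2   12.2] [ 469.5 -381.5]
sloaf 1147 [523.41649879 614.18675124] [-230.97046308  -93.96593703]
0.2007 [520.13732096 611.73203277] [155.06423851 246.38466711]
0.0202 [522.56745139 616.71371147] [-24.07099635  64.32913166]
coaster [562.02784519 643.65932064] [333.75874818 416.04570471]
```

{"api": "carry_out", "payload": {"steps": [{"spin": -0.2, "dz": -0.3}, {"spin": -0.4, "dz": -0.3}, {"spin": -0.4, "dz": -0.3}, {"spin": -0.4, "dz": -0.3}, {"spin": -0.4, "dz": -0.3}, {"spin": -0.4, "dz": -0.3}, {"spin": -0.4, "dz": -0.3}, {"spin": -0.4, "dz": -0.3}, {"spin": -0.4, "dz": -0.3}, {"spin": -0.4, "dz": -0.3, "grip": 1}], "newtons": 40}}

```text
$.steps[0]: bad value
```

{"api": "carry_out", "payload": {"steps": [{"grip": 1, "dx": 0, "dy": 0, "dz": -0.3, "spin": -0.4}, {"grip": 1, "dx": 0, "dy": 0, "dz": -0.3, "spin": -0.4}, {"grip": 1, "dx": 0, "dy": 0, "dz": -0.3, "spin": -0.4}, {"grip": 1, "dx": 0, "dy": 0, "dz": -0.3, "spin": -0.4}, {"grip": 1, "dx": 0, "dy": 0, "dz": -0.3, "spin": -0.4}, {"grip": 1, "dx": 0, "dy": 0, "dz": -0.3, "spin": -0.4}, {"grip": 1, "dx": 0, "dy": 0, "dz": -0.3, "spin": -0.4}, {"grip": 1, "dx": 0, "dy": 0, "dz": -0.3, "spin": -0.4}, {"grip": 1, "dx": 0, "dy": 0, "dz": -0.3, "spin": -0.4}, {"grip": 1, "dx": 0, "dy": 0, "dz": -0.3, "spin": -0.4}], "newtons": 40}}

```text
clock: 0.93
position: [0.1785, -0.5464, 0.2609]
tool_rot: [-2.22, -2.222, -0.001]
wrist_force: [0.6, 0.2, -0.4]
width: 0.0854
gripper_force: 0.0
```

{"api": "carry_out", "payload": {"steps": [{"grip": 1, "dx": 1, "dy": 0.97, "dz": 0, "spin": 0}, {"grip": 1, "dx": 1, "dy": 0.97, "dz": 0, "spin": 0}, {"grip": 1, "dx": 1, "dy": 0.97, "dz": 0, "spin": 0}, {"grip": 1, "dx": 1, "dy": 0.97, "dz": 0, "spin": 0}, {"grip": 1, "dx": 1, "dy": 0.97, "dz": 0, "spin": 0}]}}

```text
clock: 1.35
position: [0.2782, -0.4447, 0.2615]
tool_rot: [2.223, 2.219, 0.001]
wrist_force: [0.1, -0.9, 0.3]
width: 0.0855
gripper_force: 0.0
```

{"api": "carry_out", "payload": {"steps": [{"grip": 1, "dx": 1, "dy": 0.97, "dz": 0, "spin": 0}, {"grip": 1, "dx": 1, "dy": 0.97, "dz": 0, "spin": 0}, {"grip": 1, "dx": 1, "dy": 0.97, "dz": 0, "spin": 0}, {"grip": 1, "dx": 1, "dy": 0.97, "dz": 0, "spin": 0}, {"grip": 1, "dx": 1, "dy": 0.97, "dz": 0, "spin": 0}]}}

```text
clock: 1.77
position: [0.3752, -0.3456, 0.2612]
tool_rot: [-2.223, -2.219, -0.001]
wrist_force: [-0.7, 0.5, -0.3]
width: 0.0855
gripper_force: 0.0
```

{"api": "carry_out", "payload": {"steps": [{"grip": 1, "dx": 1, "dy": 0.97, "dz": 0, "spin": 0}, {"grip": 1, "dx": 1, "dy": 0.97, "dz": 0, "spin": 0}, {"grip": 1, "dx": 1, "dy": 0.97, "dz": 0, "spin": 0}, {"grip": 1, "dx": 1, "dy": 0.97, "dz": 0, "spin": 0}, {"grip": 1, "dx": 1, "dy": 0.97, "dz": 0, "spin": 0}]}}

```text
clock: 2.18
position: [0.4725, -0.2465, 0.2608]
tool_rot: [-2.223, -2.218, -0.001]
wrist_force: [-0.1, -0.3, 0.1]
width: 0.0849
gripper_force: 0.0
```

{"api": "carry_out", "payload": {"steps": [{"grip": 1, "dx": 1, "dy": 0.95, "dz": 0, "spin": 0}, {"grip": 1, "dx": 1, "dy": 0.95, "dz": 0, "spin": 0}, {"grip": 1, "dx": 1, "dy": 0.95, "dz": 0, "spin": 0}, {"grip": 1, "dx": 1, "dy": 0.95, "dz": 0, "spin": 0}, {"grip": 1, "dx": 1, "dy": 0.95, "dz": 0, "spin": 0}, {"grip": 1, "dx": 1, "dy": 0.95, "dz": 0, "spin": 0}]}}

```text
clock: 2.68
position: [0.5663, -0.1494, 0.2607]
tool_rot: [-2.226, -2.216, 0.001]
wrist_force: [-0.4, -0.7, 0.1]
width: 0.0852
gripper_force: 0.0
```

{"api": "carry_out", "payload": {"steps": [{"grip": 1, "dx": 0.1, "dy": -0.02, "dz": 0.9, "spin": 0}, {"grip": 1, "dx": 0.1, "dy": -0.02, "dz": 0.9, "spin": 0}, {"grip": 1, "dx": 0.1, "dy": -0.02, "dz": 0.9, "spin": 0}, {"grip": 1, "dx": 0.1, "dy": -0.02, "dz": 0.9, "spin": 0}]}}

```text
clock: 3.02
position: [0.5628, -0.1394, 0.1695]
tool_rot: [-2.226, -2.212, 0.003]
wrist_force: [0.1, 0.3, 0.4]
width: 0.0856
gripper_force: 0.0
```

{"api": "carry_out", "payload": {"steps": [{"grip": 1, "dx": 0, "dy": 0, "dz": 0.3, "spin": 0}, {"grip": 1, "dx": 0, "dy": 0, "dz": 0.6, "spin": 0}, {"grip": 1, "dx": 0, "dy": 0, "dz": 0.9, "spin": 0}, {"grip": 1, "dx": 0, "dy": 0, "dz": 1, "spin": 0}, {"grip": 1, "dx": 0, "dy": 0, "dz": 1, "spin": 0}]}}

```text
clock: 3.43
position: [0.5643, -0.1393, 0.0712]
tool_rot: [-2.227, -2.214, 0.001]
wrist_force: [-0.2, -0.4, 0.5]
width: 0.0854
gripper_force: 0.0
```

{"api": "carry_out", "payload": {"steps": [{"grip": 1, "dx": 0, "dy": 0, "dz": 0.2, "spin": 0}, {"grip": 1, "dx": 0, "dy": 0, "dz": 0.38, "spin": 0}, {"grip": 1, "dx": 0, "dy": 0, "dz": 0.38, "spin": 0}, {"grip": 0, "dx": 0, "dy": 0, "dz": 0.38, "spin": 0}, {"grip": 0, "dx": 0, "dy": 0, "dz": 0.38, "spin": 0}, {"grip": 0, "dx": 0, "dy": 0, "dz": 0.38, "spin": 0}, {"grip": 0, "dx": 0, "dy": 0, "dz": 0.38, "spin": 0}, {"grip": 0, "dx": 0, "dy": 0, "dz": 0.38, "spin": 0}, {"grip": 0, "dx": 0, "dy": 0, "dz": 0.38, "spin": 0}, {"grip": 0, "dx": 0, "dy": 0, "dz": 0.38, "spin": 0}]}}

```text
clock: 4.27
position: [0.5657, -0.1391, 0.0362]
tool_rot: [2.225, 2.214, 0.002]
wrist_force: [-2.3, -1.2, 8.2]
width: 0.0621
gripper_force: 42.7
```

{"api": "carry_out", "payload": {"steps": [{"grip": 0, "dx": 0, "dy": 0, "dz": -0.3, "spin": 0}, {"grip": 0, "dx": 0.3, "dy": 0.05, "dz": -0.6, "spin": 0}, {"grip": 0, "dx": 0.7, "dy": 0.1, "dz": -0.8, "spin": 0}, {"grip": 0, "dx": 1, "dy": 0.1, "dz": -0.8, "spin": 0}]}}

```text
clock: 4.6
position: [0.5775, -0.038, 0.1195]
tool_rot: [2.224, 2.21, 0.007]
wrist_force: [1.2, 0.8, -2.6]
width: 0.0622
gripper_force: 47.8
```

{"api": "carry_out", "payload": {"steps": [{"grip": 0, "dx": 0.4, "dy": 0.05, "dz": 0, "spin": 0}, {"grip": 0, "dx": 0.8, "dy": 0.1, "dz": 0, "spin": 0}, {"grip": 0, "dx": 1, "dy": 0.1, "dz": 0, "spin": 0}]}}

```text
clock: 4.85
position: [0.5863, 0.0652, 0.1156]
tool_rot: [2.224, 2.217, 0.004]
wrist_force: [1.1, 1.2, -3.3]
width: 0.0619
gripper_force: 47.8
```

{"api": "carry_out", "payload": {"steps": [{"grip": 0, "dx": 0.4, "dy": 0.05, "dz": 0, "spin": 0}, {"grip": 0, "dx": 0.8, "dy": 0.1, "dz": 0, "spin": 0}, {"grip": 0, "dx": 1, "dy": 0.1, "dz": 0, "spin": 0}]}}

```text
clock: 5.1
position: [0.5967, 0.1653, 0.1154]
tool_rot: [2.225, 2.217, 0.004]
wrist_force: [0.4, 0.6, -3.4]
width: 0.0621
gripper_force: 47.8
```

{"api": "carry_out", "payload": {"steps": [{"grip": 0, "dx": 0.4, "dy": 0.05, "dz": 0, "spin": 0}, {"grip": 0, "dx": 0.8, "dy": 0.07, "dz": 0, "spin": 0}, {"grip": 0, "dx": 1, "dy": 0.07, "dz": 0, "spin": 0}]}}

```text
clock: 5.35
position: [0.6038, 0.2653, 0.1153]
tool_rot: [2.225, 2.218, 0.004]
wrist_force: [0.5, 0.4, -2.6]
width: 0.0621
gripper_force: 47.8
```

{"api": "carry_out", "payload": {"steps": [{"grip": 0, "dx": 0.4, "dy": 0, "dz": 0, "spin": 0}, {"grip": 0, "dx": 0.8, "dy": 0, "dz": 0, "spin": 0}, {"grip": 0, "dx": 1, "dy": 0, "dz": 0, "spin": 0}, {"grip": 0, "dx": 1, "dy": 0, "dz": 0, "spin": 0}, {"grip": 0, "dx": 1, "dy": 0, "dz": 0, "spin": 0}, {"grip": 0, "dx": 1, "dy": 0, "dz": 0, "spin": 0}]}}

```text
clock: 5.85
position: [0.6043, 0.361, 0.1145]
tool_rot: [2.227, 2.216, 0.001]
wrist_force: [0.7, 0.1, -2.8]
width: 0.0618
gripper_force: 47.8
```

{"api": "carry_out", "payload": {"steps": [{"grip": 0, "dx": 0.14, "dy": -0.01, "dz": 0, "spin": 0}, {"grip": 0, "dx": 0.14, "dy": -0.01, "dz": 0.3, "spin": 0}, {"grip": 0, "dx": 0.14, "dy": -0.01, "dz": 0.55, "spin": 0}, {"grip": 0, "dx": 0.14, "dy": -0.01, "dz": 0.7, "spin": 0}, {"grip": 0, "dx": 0.14, "dy": -0.01, "dz": 0.77, "spin": 0}, {"grip": 0, "dx": 0.14, "dy": -0.01, "dz": 0.79, "spin": 0}, {"grip": 0, "dx": 0.14, "dy": -0.01, "dz": 0.79, "spin": 0}, {"grip": 0, "dx": 0.14, "dy": -0.01, "dz": 0.79, "spin": 0}]}}

```text
clock: 6.52
position: [0.6035, 0.3749, 0.0367]
tool_rot: [2.228, 2.215, 0.001]
wrist_force: [-7.7, -4.5, 11.1]
width: 0.0617
gripper_force: 50.4
```

{"api": "carry_out", "payload": {"steps": [{"grip": 0.85, "dx": 0, "dy": 0, "dz": 0, "spin": 0}, {"grip": 0.9, "dx": 0, "dy": 0, "dz": 0, "spin": 0}, {"grip": 1, "dx": 0, "dy": 0, "dz": 0, "spin": 0}, {"grip": 1, "dx": 0, "dy": 0, "dz": 0, "spin": 0}, {"grip": 1, "dx": 0, "dy": 0, "dz": 0, "spin": 0}, {"grip": 1, "dx": 0, "dy": 0, "dz": -0.3, "spin": 0}, {"grip": 1, "dx": 0, "dy": 0, "dz": -0.7, "spin": 0}, {"grip": 1, "dx": 0, "dy": 0, "dz": -0.9, "spin": 0}, {"grip": 1, "dx": 0, "dy": 0, "dz": -0.9, "spin": 0}]}}

```text
clock: 7.27
position: [0.6049, 0.3762, 0.1304]
tool_rot: [2.225, 2.214, 0.011]
wrist_force: [0.4, 0.8, -0.1]
width: 0.0854
gripper_force: 0.0
```

```bash
cat > chk.py <<'E'
from meas import *
import sys
def run():
    m=env.camera_model('top');a,d=env.capture('top');W=cloud(m,d)
    np.savez('/tmp/last',a=a,d=d)
    hsv=cv2.cvtColor(a,cv2.COLOR_RGB2HSV);z=W[...,2];x,y=W[...,0],W[...,1]
    ok=(hsv[...,0]>15)&(hsv[...,0]<36)&(hsv[...,1]>60)&(hsv[...,2]>150)&(z>.034)&(z<.062)&(x>.3)&(x<.69)&(y>-.3)&(y<.33)
    n,l,s,ce=cv2.connectedComponentsWithStats(ok.astype(np.uint8))
    for i in range(1,n):
        if s[i,4]>150:
            zt=np.median(z[l==i]); print('cheese z%.0f'%(zt*1000),s[i,4],*rect(m,l==i,zt))
    mk=(z>.075)&(z<.105)&(abs(x-.6)<.07)&(abs(y-.375)<.07)
    if mk.sum()>50: print('jar',*rect(m,mk,.091),'z',np.median(z[mk]))
    return m,a,W
if __name__=='__main__': run()
E
python3 chk.py
```

```text
cheese z50 419 [451.4 286.9  57.3  57.6   2.9] [448.5 290. ]
cheese z49 336 [450.4 231.   57.6  47.7   0.6] [454.6 225. ]
cheese z44 592 [450.8 110.2  60.7  61.7  85.7] [451.2 110.2]
cheese z42 493 [451.6 -50.7  62.7  60.   89.8] [451.2 -50.6]
jar [608.7 355.9  50.8  20.4  22.2] [607.3 357. ] z 0.09036269929352614
```

{"api": "carry_out", "payload": {"steps": [{"grip": 1, "dx": -0.5, "dy": -0.7, "dz": 0, "spin": 0}, {"grip": 1, "dx": -0.7, "dy": -1, "dz": 0, "spin": 0}, {"grip": 1, "dx": -0.7, "dy": -1, "dz": 0, "spin": 0}, {"grip": 1, "dx": -0.7, "dy": -1, "dz": 0, "spin": 0}]}}

```text
clock: 7.65
position: [0.4968, 0.3026, 0.1221]
tool_rot: [-2.225, -2.214, 0.009]
wrist_force: [-1.2, -0.2, 0.4]
width: 0.0854
gripper_force: 0.0
```

{"api": "carry_out", "payload": {"steps": [{"grip": 1, "dx": -0.45, "dy": -0.53, "dz": 0, "spin": 0}, {"grip": 1, "dx": -0.45, "dy": -0.53, "dz": 0, "spin": 0}, {"grip": 1, "dx": -0.45, "dy": -0.53, "dz": 0.3, "spin": 0}, {"grip": 1, "dx": -0.45, "dy": -0.53, "dz": 0.5, "spin": 0}, {"grip": 1, "dx": -0.45, "dy": -0.53, "dz": 0.5, "spin": 0}, {"grip": 1, "dx": -0.45, "dy": -0.53, "dz": 0.5, "spin": 0}]}}

```text
clock: 8.15
position: [0.449, 0.2609, 0.0736]
tool_rot: [-2.226, -2.215, 0.003]
wrist_force: [-0.3, -0.8, 0.4]
width: 0.0857
gripper_force: 0.0
```

{"api": "carry_out", "payload": {"steps": [{"grip": 1, "dx": 0, "dy": 0.01, "dz": 0.3, "spin": 0}, {"grip": 1, "dx": 0, "dy": 0.01, "dz": 0.58, "spin": 0}, {"grip": 1, "dx": 0, "dy": 0.01, "dz": 0.58, "spin": 0}, {"grip": 0, "dx": 0, "dy": 0.01, "dz": 0.58, "spin": 0}, {"grip": 0, "dx": 0, "dy": 0.01, "dz": 0.58, "spin": 0}, {"grip": 0, "dx": 0, "dy": 0.01, "dz": 0.58, "spin": 0}, {"grip": 0, "dx": 0, "dy": 0.01, "dz": 0.58, "spin": 0}, {"grip": 0, "dx": 0, "dy": 0.01, "dz": 0.58, "spin": 0}, {"grip": 0, "dx": 0, "dy": 0.01, "dz": 0.58, "spin": 0}, {"grip": 0, "dx": 0, "dy": 0.01, "dz": 0.58, "spin": 0}]}}

```text
clock: 8.98
position: [0.4518, 0.2617, 0.0186]
tool_rot: [2.226, 2.215, 0.005]
wrist_force: [-0.2, -0.6, 8.5]
width: 0.0593
gripper_force: 44.7
```

{"api": "carry_out", "payload": {"steps": [{"grip": 0, "dx": 0, "dy": 0, "dz": -0.4, "spin": 0}, {"grip": 0, "dx": 0, "dy": 0.3, "dz": -0.8, "spin": 0}, {"grip": 0, "dx": -0.3, "dy": 0.6, "dz": -0.8, "spin": 0}, {"grip": 0, "dx": -0.7, "dy": 0.8, "dz": -0.8, "spin": 0}, {"grip": 0, "dx": -1, "dy": 1, "dz": -0.8, "spin": 0}]}}

```text
clock: 9.4
position: [0.5504, 0.1614, 0.0988]
tool_rot: [2.224, 2.217, 0.004]
wrist_force: [0.4, 0.5, -4.2]
width: 0.0591
gripper_force: 46.5
```

{"api": "carry_out", "payload": {"steps": [{"grip": 0, "dx": -0.4, "dy": 0.05, "dz": 0, "spin": 0}, {"grip": 0, "dx": -0.8, "dy": 0.1, "dz": 0, "spin": 0}, {"grip": 0, "dx": -1, "dy": 0.17, "dz": 0, "spin": 0}]}}

```text
clock: 9.65
position: [0.5658, 0.0584, 0.0976]
tool_rot: [2.228, 2.213, 0.0]
wrist_force: [-0.6, -0.5, -2.9]
width: 0.0593
gripper_force: 46.5
```

{"api": "carry_out", "payload": {"steps": [{"grip": 0, "dx": -0.4, "dy": 0, "dz": 0, "spin": 0}, {"grip": 0, "dx": -0.8, "dy": 0, "dz": 0, "spin": 0}, {"grip": 0, "dx": -1, "dy": 0, "dz": 0, "spin": 0}]}}

```text
clock: 9.9
position: [0.5651, -0.0415, 0.0977]
tool_rot: [2.227, 2.213, 0.0]
wrist_force: [0.6, 0.6, -2.6]
width: 0.0592
gripper_force: 46.5
```

{"api": "carry_out", "payload": {"steps": [{"grip": 0, "dx": -0.4, "dy": 0, "dz": 0, "spin": 0}, {"grip": 0, "dx": -0.8, "dy": 0, "dz": 0, "spin": 0}, {"grip": 0, "dx": -1, "dy": 0, "dz": 0, "spin": 0}, {"grip": 0, "dx": -1, "dy": 0, "dz": 0, "spin": 0}, {"grip": 0, "dx": -1, "dy": 0, "dz": 0, "spin": 0}, {"grip": 0, "dx": -1, "dy": 0, "dz": 0, "spin": 0}]}}

```text
clock: 10.4
position: [0.5647, -0.1375, 0.0971]
tool_rot: [2.227, 2.215, 0.001]
wrist_force: [0.4, 0.2, -3.9]
width: 0.0592
gripper_force: 46.5
```

{"api": "carry_out", "payload": {"steps": [{"grip": 0, "dx": -0.23, "dy": 0.04, "dz": 0, "spin": 0}, {"grip": 0, "dx": -0.23, "dy": 0.04, "dz": 0.3, "spin": 0}, {"grip": 0, "dx": -0.23, "dy": 0.04, "dz": 0.55, "spin": 0}, {"grip": 0, "dx": -0.23, "dy": 0.04, "dz": 0.7, "spin": 0}, {"grip": 0, "dx": -0.23, "dy": 0.04, "dz": 0.75, "spin": 0}, {"grip": 0, "dx": -0.23, "dy": 0.04, "dz": 0.75, "spin": 0}, {"grip": 0, "dx": -0.23, "dy": 0.04, "dz": 0.75, "spin": 0}, {"grip": 0, "dx": -0.23, "dy": 0.04, "dz": 0.75, "spin": 0}]}}

```text
clock: 11.07
position: [0.5688, -0.1597, 0.0219]
tool_rot: [2.225, 2.217, 0.001]
wrist_force: [-0.0, 3.4, 2.0]
width: 0.0589
gripper_force: 49.8
```

{"api": "carry_out", "payload": {"steps": [{"grip": 0.85, "dx": 0, "dy": 0, "dz": 0, "spin": 0}, {"grip": 0.9, "dx": 0, "dy": 0, "dz": 0, "spin": 0}, {"grip": 1, "dx": 0, "dy": 0, "dz": 0, "spin": 0}, {"grip": 1, "dx": 0, "dy": 0, "dz": 0, "spin": 0}, {"grip": 1, "dx": 0, "dy": 0, "dz": 0, "spin": 0}, {"grip": 1, "dx": 0, "dy": 0, "dz": -0.3, "spin": 0}, {"grip": 1, "dx": 0, "dy": 0, "dz": -0.7, "spin": 0}, {"grip": 1, "dx": 0, "dy": 0, "dz": -0.8, "spin": 0}, {"grip": 1, "dx": 0, "dy": 0, "dz": -0.8, "spin": 0}]}}

```text
clock: 11.82
position: [0.57, -0.1615, 0.1052]
tool_rot: [2.223, 2.212, 0.004]
wrist_force: [-0.2, 0.5, -0.7]
width: 0.0852
gripper_force: 0.0
```

```bash
python3 chk.py
```

```text
cheese z44 585 [451.3 110.3  60.5  60.6  85.3] [451.5 110.1]
cheese z42 282 [456.  -38.3  34.7  60.4  68.6] [455.3 -40.4]
jar [601.5 373.1  54.8  54.9   1.6] [601.9 372.9] z 0.09065681213941768
```

{"api": "carry_out", "payload": {"steps": [{"grip": 1, "dx": 0.5, "dy": -0.5, "dz": 0, "spin": 0}, {"grip": 1, "dx": 0.8, "dy": -0.8, "dz": 0, "spin": 0}, {"grip": 1, "dx": 0.8, "dy": -0.8, "dz": 0, "spin": 0}, {"grip": 1, "dx": 0.8, "dy": -0.8, "dz": 0, "spin": 0}, {"grip": 1, "dx": 0.8, "dy": -0.8, "dz": 0, "spin": 0}]}}

```text
clock: 12.28
position: [0.488, -0.0796, 0.1008]
tool_rot: [-2.225, -2.217, 0.0]
wrist_force: [0.5, -0.2, -0.4]
width: 0.0853
gripper_force: 0.0
```

{"api": "carry_out", "payload": {"steps": [{"grip": 1, "dx": 0.29, "dy": -0.37, "dz": 0, "spin": 0}, {"grip": 1, "dx": 0.29, "dy": -0.37, "dz": 0.2, "spin": 0}, {"grip": 1, "dx": 0.29, "dy": -0.37, "dz": 0.5, "spin": 0}, {"grip": 1, "dx": 0.29, "dy": -0.37, "dz": 0.85, "spin": 0}, {"grip": 1, "dx": 0.29, "dy": -0.37, "dz": 0.85, "spin": 0}, {"grip": 1, "dx": 0.29, "dy": -0.37, "dz": 0.85, "spin": 0}]}}

```text
clock: 12.78
position: [0.4514, -0.0515, 0.0154]
tool_rot: [-2.225, -2.213, 0.003]
wrist_force: [0.3, -0.7, 0.9]
width: 0.0855
gripper_force: 0.0
```

{"api": "carry_out", "payload": {"steps": [{"grip": 0, "dx": 0, "dy": 0, "dz": 0, "spin": 0}, {"grip": 0, "dx": 0, "dy": 0, "dz": 0, "spin": 0}, {"grip": 0, "dx": 0, "dy": 0, "dz": 0, "spin": 0}, {"grip": 0, "dx": 0, "dy": 0, "dz": 0, "spin": 0}, {"grip": 0, "dx": 0, "dy": 0, "dz": 0, "spin": 0}, {"grip": 0, "dx": 0, "dy": 0, "dz": 0, "spin": 0}, {"grip": 0, "dx": 0, "dy": 0, "dz": 0, "spin": 0}]}}

```text
clock: 13.37
position: [0.4532, -0.0518, 0.0185]
tool_rot: [2.225, 2.214, 0.002]
wrist_force: [-3.3, -0.8, 10.9]
width: 0.0639
gripper_force: 40.9
```

{"api": "carry_out", "payload": {"steps": [{"grip": 0, "dx": 0, "dy": 0, "dz": -0.4, "spin": 0}, {"grip": 0, "dx": 0, "dy": 0.3, "dz": -0.8, "spin": 0}, {"grip": 0, "dx": 0.3, "dy": 0.6, "dz": -0.8, "spin": 0}, {"grip": 0, "dx": 0.7, "dy": 0.8, "dz": -0.8, "spin": 0}, {"grip": 0, "dx": 1, "dy": 1, "dz": -0.8, "spin": 0}]}}

```text
clock: 13.78
position: [0.5534, 0.0476, 0.0992]
tool_rot: [2.227, 2.212, 0.004]
wrist_force: [0.8, -1.2, -0.6]
width: 0.0635
gripper_force: 46.1
```

{"api": "carry_out", "payload": {"steps": [{"grip": 0, "dx": 0.4, "dy": 0.05, "dz": 0, "spin": 0}, {"grip": 0, "dx": 0.8, "dy": 0.1, "dz": 0, "spin": 0}, {"grip": 0, "dx": 1, "dy": 0.15, "dz": 0, "spin": 0}, {"grip": 0, "dx": 1, "dy": 0.15, "dz": 0, "spin": 0}]}}

```text
clock: 14.12
position: [0.5678, 0.1505, 0.0979]
tool_rot: [2.223, 2.219, 0.004]
wrist_force: [0.7, 0.2, -1.0]
width: 0.0632
gripper_force: 46.1
```

{"api": "carry_out", "payload": {"steps": [{"grip": 0, "dx": 0.3, "dy": 0, "dz": 0, "spin": 0}, {"grip": 0, "dx": 0.5, "dy": 0, "dz": 0, "spin": 0}, {"grip": 0, "dx": 0.5, "dy": 0, "dz": 0, "spin": 0}, {"grip": 0, "dx": 0.5, "dy": 0, "dz": 0, "spin": 0}, {"grip": 0, "dx": 0.5, "dy": 0, "dz": 0, "spin": 0}]}}

```text
clock: 14.53
position: [0.5675, 0.196, 0.0973]
tool_rot: [2.226, 2.215, 0.001]
wrist_force: [1.3, -0.4, -2.0]
width: 0.0633
gripper_force: 46.1
```

{"api": "carry_out", "payload": {"steps": [{"grip": 0, "dx": 0.04, "dy": 0, "dz": 0, "spin": 0}, {"grip": 0, "dx": 0.04, "dy": 0, "dz": 0.3, "spin": 0}, {"grip": 0, "dx": 0.04, "dy": 0, "dz": 0.55, "spin": 0}, {"grip": 0, "dx": 0.04, "dy": 0, "dz": 0.7, "spin": 0}, {"grip": 0, "dx": 0.04, "dy": 0, "dz": 0.75, "spin": 0}, {"grip": 0, "dx": 0.04, "dy": 0, "dz": 0.75, "spin": 0}, {"grip": 0, "dx": 0.04, "dy": 0, "dz": 0.75, "spin": 0}, {"grip": 0, "dx": 0.04, "dy": 0, "dz": 0.75, "spin": 0}]}}

```text
clock: 15.2
position: [0.5675, 0.2001, 0.0217]
tool_rot: [2.228, 2.215, 0.001]
wrist_force: [0.9, -0.1, -0.9]
width: 0.0632
gripper_force: 52.6
```

{"api": "carry_out", "payload": {"steps": [{"grip": 0.85, "dx": 0, "dy": 0, "dz": 0, "spin": 0}, {"grip": 0.9, "dx": 0, "dy": 0, "dz": 0, "spin": 0}, {"grip": 1, "dx": 0, "dy": 0, "dz": 0, "spin": 0}, {"grip": 1, "dx": 0, "dy": 0, "dz": 0, "spin": 0}, {"grip": 1, "dx": 0, "dy": 0, "dz": 0, "spin": 0}, {"grip": 1, "dx": 0, "dy": 0, "dz": -0.3, "spin": 0}, {"grip": 1, "dx": 0, "dy": 0, "dz": -0.7, "spin": 0}, {"grip": 1, "dx": 0, "dy": 0, "dz": -0.8, "spin": 0}, {"grip": 1, "dx": 0, "dy": 0, "dz": -0.8, "spin": 0}]}}

```text
clock: 15.95
position: [0.5688, 0.201, 0.1053]
tool_rot: [2.225, 2.214, 0.008]
wrist_force: [-0.9, 0.1, 0.1]
width: 0.0854
gripper_force: 0.0
```

```bash
python3 chk.py
```

```text
cheese z55 969 [ 568.4 -160.1  106.7   55.6   90. ] [ 568.3 -160.4]
cheese z44 184 [449.8  91.1  22.   60.2  85.3] [452.5  89.6]
jar [598.  395.9  40.6  10.4  14.9] [598.  394.9] z 0.09227476081259334
```

{"api": "carry_out", "payload": {"steps": [{"grip": 1, "dx": -0.5, "dy": -0.5, "dz": 0, "spin": 0}, {"grip": 1, "dx": -0.6, "dy": -0.8, "dz": 0, "spin": 0}, {"grip": 1, "dx": -0.6, "dy": -0.8, "dz": 0, "spin": 0}, {"grip": 1, "dx": -0.6, "dy": -0.8, "dz": 0, "spin": 0}, {"grip": 1, "dx": -0.6, "dy": -0.8, "dz": 0, "spin": 0}]}}

```text
clock: 16.42
position: [0.4865, 0.1407, 0.1009]
tool_rot: [-2.228, -2.215, 0.0]
wrist_force: [0.1, 0.1, 0.9]
width: 0.0856
gripper_force: 0.0
```

{"api": "carry_out", "payload": {"steps": [{"grip": 1, "dx": -0.31, "dy": -0.36, "dz": 0, "spin": 0}, {"grip": 1, "dx": -0.31, "dy": -0.36, "dz": 0.2, "spin": 0}, {"grip": 1, "dx": -0.31, "dy": -0.36, "dz": 0.5, "spin": 0}, {"grip": 1, "dx": -0.31, "dy": -0.36, "dz": 0.85, "spin": 0}, {"grip": 1, "dx": -0.31, "dy": -0.36, "dz": 0.85, "spin": 0}, {"grip": 1, "dx": -0.31, "dy": -0.36, "dz": 0.85, "spin": 0}]}}

```text
clock: 16.92
position: [0.4503, 0.1104, 0.0154]
tool_rot: [-2.225, -2.214, 0.004]
wrist_force: [0.1, 0.2, 0.3]
width: 0.086
gripper_force: 0.0
```

{"api": "carry_out", "payload": {"steps": [{"grip": 0, "dx": 0, "dy": 0, "dz": 0, "spin": 0}, {"grip": 0, "dx": 0, "dy": 0, "dz": 0, "spin": 0}, {"grip": 0, "dx": 0, "dy": 0, "dz": 0, "spin": 0}, {"grip": 0, "dx": 0, "dy": 0, "dz": 0, "spin": 0}, {"grip": 0, "dx": 0, "dy": 0, "dz": 0, "spin": 0}, {"grip": 0, "dx": 0, "dy": 0, "dz": 0, "spin": 0}, {"grip": 0, "dx": 0, "dy": 0, "dz": 0, "spin": 0}]}}

```text
clock: 17.5
position: [0.4521, 0.1105, 0.0184]
tool_rot: [2.226, 2.215, 0.004]
wrist_force: [-1.2, 0.9, 8.5]
width: 0.0621
gripper_force: 41.2
```

{"api": "carry_out", "payload": {"steps": [{"grip": 0, "dx": 0, "dy": 0, "dz": -0.4, "spin": 0}, {"grip": 0, "dx": 0, "dy": 0.3, "dz": -0.8, "spin": 0}, {"grip": 0, "dx": -0.3, "dy": 0.6, "dz": -0.8, "spin": 0}, {"grip": 0, "dx": -0.6, "dy": 0.8, "dz": -0.8, "spin": 0}, {"grip": 0, "dx": -0.9, "dy": 1, "dz": -0.8, "spin": 0}, {"grip": 0, "dx": -0.9, "dy": 1, "dz": -0.8, "spin": 0}, {"grip": 0, "dx": -0.9, "dy": 1, "dz": -0.8, "spin": 0}, {"grip": 0, "dx": -0.9, "dy": 1, "dz": -0.8, "spin": 0}]}}

```text
clock: 18.17
position: [0.5503, 0.0198, 0.0971]
tool_rot: [2.227, 2.215, 0.001]
wrist_force: [-0.4, 0.4, -1.5]
width: 0.0618
gripper_force: 45.8
```

{"api": "carry_out", "payload": {"steps": [{"grip": 0, "dx": 0, "dy": 0.18, "dz": 0, "spin": 0}, {"grip": 0, "dx": 0, "dy": 0.18, "dz": 0.3, "spin": 0}, {"grip": 0, "dx": 0, "dy": 0.18, "dz": 0.55, "spin": 0}, {"grip": 0, "dx": 0, "dy": 0.18, "dz": 0.7, "spin": 0}, {"grip": 0, "dx": 0, "dy": 0.18, "dz": 0.75, "spin": 0}, {"grip": 0, "dx": 0, "dy": 0.18, "dz": 0.75, "spin": 0}, {"grip": 0, "dx": 0, "dy": 0.18, "dz": 0.75, "spin": 0}, {"grip": 0, "dx": 0, "dy": 0.18, "dz": 0.75, "spin": 0}]}}

```text
clock: 18.83
position: [0.5682, 0.0204, 0.022]
tool_rot: [2.225, 2.217, 0.001]
wrist_force: [0.1, 0.1, -1.5]
width: 0.0615
gripper_force: 43.4
```

{"api": "carry_out", "payload": {"steps": [{"grip": 0.85, "dx": 0, "dy": 0, "dz": 0, "spin": 0}, {"grip": 0.9, "dx": 0, "dy": 0, "dz": 0, "spin": 0}, {"grip": 1, "dx": 0, "dy": 0, "dz": 0, "spin": 0}, {"grip": 1, "dx": 0, "dy": 0, "dz": 0, "spin": 0}, {"grip": 1, "dx": 0, "dy": 0, "dz": 0, "spin": 0}, {"grip": 1, "dx": 0, "dy": 0, "dz": -0.3, "spin": 0}, {"grip": 1, "dx": 0, "dy": 0, "dz": -0.7, "spin": 0}, {"grip": 1, "dx": 0, "dy": 0, "dz": -1, "spin": 0}, {"grip": 1, "dx": 0, "dy": 0, "dz": -1, "spin": 0}]}}

```text
clock: 19.58
position: [0.5707, 0.0193, 0.1278]
tool_rot: [2.222, 2.211, 0.009]
wrist_force: [1.5, -0.7, 0.7]
width: 0.0852
gripper_force: 0.0
```

{"api": "carry_out", "payload": {"steps": [{"grip": 0.6, "dx": -0.3, "dy": 0, "dz": -0.4, "spin": 0}, {"grip": 0.38, "dx": -0.6, "dy": 0, "dz": -0.8, "spin": 0}, {"grip": 0.38, "dx": -1, "dy": 0, "dz": -1, "spin": 0}, {"grip": 0.38, "dx": -1, "dy": 0, "dz": -1, "spin": 0}, {"grip": 0.38, "dx": -1, "dy": 0, "dz": -1, "spin": 0}]}}

```text
clock: 20.0
position: [0.5685, -0.0837, 0.2241]
tool_rot: [2.227, 2.21, 0.002]
wrist_force: [0.1, -0.1, 0.3]
width: 0.0326
gripper_force: 0.0
```

{"api": "carry_out", "payload": {"steps": [{"grip": 0.38, "dx": -0.4, "dy": 0, "dz": -0.2, "spin": 0.07}, {"grip": 0.38, "dx": -0.8, "dy": 0, "dz": -0.2, "spin": 0.07}, {"grip": 0.38, "dx": -1, "dy": 0, "dz": -0.2, "spin": 0.07}, {"grip": 0.38, "dx": -1, "dy": 0, "dz": -0.2, "spin": 0.07}, {"grip": 0.38, "dx": -1, "dy": 0, "dz": -0.2, "spin": 0.07}]}}

```text
clock: 20.42
position: [0.5671, -0.181, 0.2404]
tool_rot: [-2.457, -1.955, 0.0]
wrist_force: [-0.1, 0.3, -0.1]
width: 0.0328
gripper_force: 0.0
```

{"api": "carry_out", "payload": {"steps": [{"grip": 0.38, "dx": -0.4, "dy": 0.1, "dz": 0, "spin": -0.142}, {"grip": 0.38, "dx": -0.8, "dy": 0.17, "dz": 0, "spin": -0.142}, {"grip": 0.38, "dx": -0.92, "dy": 0.17, "dz": 0, "spin": -0.142}, {"grip": 0.38, "dx": -0.92, "dy": 0.17, "dz": 0, "spin": -0.142}, {"grip": 0.38, "dx": -0.92, "dy": 0.17, "dz": 0, "spin": -0.142}, {"grip": 0.38, "dx": -0.92, "dy": 0.17, "dz": 0, "spin": -0.142}, {"grip": 0.38, "dx": -0.92, "dy": 0.17, "dz": 0, "spin": -0.142}]}}

```text
clock: 21.0
position: [0.5636, -0.2726, 0.2412]
tool_rot: [-1.965, -2.451, -0.0]
wrist_force: [0.0, 0.4, 0.9]
width: 0.0326
gripper_force: 0.0
```

```bash
python3 - <<'E'
from h import *
import chk
m,a,W=chk.run()
mw=env.camera_model('wrist');a,d=env.capture('wrist');save('w1',a);Ww=cloud(mw,d);z=Ww[...,2]
s=env.get_state();M=R.from_rotvec(s['tool_rot']).as_matrix()
for t in [(559.7,-368.2),(514.6,-374.5),(469.5,-381.6)]:
    t=np.array([*t,0])/1000; b=(z>.140)&(z<.165)&(np.hypot(Ww[...,0]-t[0],Ww[...,1]-t[1])<.05)
    if b.sum()>50: print('wrist slate',Ww[b].mean(0),b.sum(),cv2.minAreaRect((Ww[b][:,:2]*1000).astype(np.float32)))
dl=np.array([.5597,-.3682,.111])-s['position'];print(s['position'],np.degrees(np.arctan2(M[1,0],M[0,0])),dl@M*10)
E
```

```text
cheese z47 437 [568.4 201.4  58.4  55.5   0.6] [567.5 201.4]
cheese z49 560 [567.9  19.2  57.8  58.1  89.9] [568.   19.7]
cheese z55 968 [ 568.4 -160.   106.7   55.6   90. ] [ 568.2 -160.4]
jar [601.5 373.1  54.8  54.9   1.6] [601.8 372.7] z 0.09103252053712807
wrist slate [ 0.5557266  -0.36414943  0.15137092] 1080 ((538.3578491210938, -372.53955078125), (53.765045166015625, 90.74118041992188), 12.319522857666016)
wrist slate [ 0.51345556 -0.35705671  0.1507198 ] 1198 ((516.6190795898438, -359.2743225097656), (55.322059631347656, 99.47909545898438), 82.6383285522461)
wrist slate [ 0.47148317 -0.355962    0.15002936] 860 ((486.2539367675781, -355.0055236816406), (52.012306213378906, 44.7739372253418), 13.191247940063477)
[ 0.56362823 -0.2729181   0.24138686] 102.62585900651911 [-0.92124787 -0.24686545  1.30377922]
```

{"api": "carry_out", "payload": {"steps": [{"grip": 0.38, "dx": -0.4, "dy": -0.1, "dz": 0, "spin": 0}, {"grip": 0.38, "dx": -0.8, "dy": -0.25, "dz": 0.2, "spin": 0}, {"grip": 0.38, "dx": -0.92, "dy": -0.25, "dz": 0.4, "spin": 0}, {"grip": 0.38, "dx": -0.92, "dy": -0.25, "dz": 0.6, "spin": 0}, {"grip": 0.38, "dx": -0.92, "dy": -0.25, "dz": 0.6, "spin": 0}, {"grip": 0.38, "dx": -0.92, "dy": -0.25, "dz": 0.6, "spin": 0}]}}

```text
clock: 21.6
position: [0.559, -0.3684, 0.1809]
tool_rot: [-1.962, -2.451, -0.0]
wrist_force: [0.3, -0.6, 0.7]
width: 0.032
gripper_force: 0.0
```

```bash
python3 - <<'E'
from h import *
mw=env.camera_model('wrist');s=env.get_state();a,d=env.capture('wrist');save('w2',a);Ww=cloud(mw,d);z=Ww[...,2]
t=np.radians(12.5);M=R.from_rotvec(s['tool_rot']).as_matrix()
for c in [(.5597,-.3682),(.5146,-.3745),(.4695,-.3816)]:
    q=Ww[...,:2]-c; u=q@[np.cos(t),np.sin(t)];v=q@[-np.sin(t),np.cos(t)]
    b=(z>.144)&(z<.160)&(abs(u)<.02)&(abs(v)<.065)
    if b.sum()>30: print('u',np.percentile(u[b],[2,50,98])*1000,'v',np.percentile(v[b],[2,98])*1000,b.sum(),z[b].mean())
print(s['position'],(np.array([.5597,-.3682,.111])-s['position'])@M*10)
E
```

```text
u [-4.62819986 -0.10338583  4.82712301] v [-41.88510216  44.70968491] 2153 0.15250641253924047
u [-4.0447976   1.17190185  5.6109286 ] v [-30.34485296  43.06245568] 2096 0.1518991355611232
u [-3.14484661  3.34719603  6.54967577] v [-43.41539188  42.7410221 ] 2967 0.1513042434509406
[ 0.5590394  -0.36841872  0.18090281] [-4.62264152e-04  7.59087273e-03  6.99021333e-01]
```

View pics/w2.png

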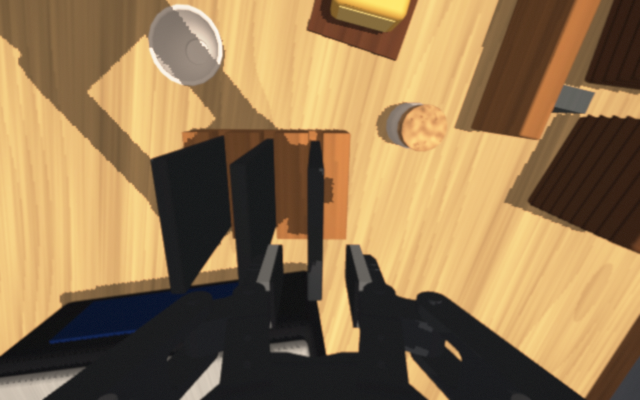

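The wrist view shows slate A's top edge (316,145 to 316,295) midway between the fingertips (270 and 355), so I go down and grip it.

{"api": "carry_out", "payload": {"steps": [{"grip": 0.38, "dx": 0, "dy": 0.01, "dz": 0.3, "spin": 0}, {"grip": 0.38, "dx": 0, "dy": 0.01, "dz": 0.6, "spin": 0}, {"grip": 0.38, "dx": 0, "dy": 0.01, "dz": 0.69, "spin": 0}, {"grip": 0.38, "dx": 0, "dy": 0.01, "dz": 0.69, "spin": 0}, {"grip": 0, "dx": 0, "dy": 0.01, "dz": 0.69, "spin": 0}, {"grip": 0, "dx": 0, "dy": 0.01, "dz": 0.69, "spin": 0}, {"grip": 0, "dx": 0, "dy": 0.01, "dz": 0.69, "spin": 0}, {"grip": 0, "dx": 0, "dy": 0.01, "dz": 0.69, "spin": 0}, {"grip": 0, "dx": 0, "dy": 0.01, "dz": 0.69, "spin": 0}, {"grip": 0, "dx": 0, "dy": 0.01, "dz": 0.69, "spin": 0}], "newtons": 60}}

```text
clock: 22.48
position: [0.561, -0.3695, 0.115]
tool_rot: [1.96, 2.45, 0.0]
wrist_force: [-0.2, 1.4, 7.9]
width: 0.0088
gripper_force: 60.0
```

{"api": "carry_out", "payload": {"steps": [{"grip": 0, "dx": 0, "dy": 0, "dz": -0.2, "spin": 0}, {"grip": 0, "dx": 0, "dy": 0, "dz": -0.5, "spin": 0}, {"grip": 0, "dx": 0, "dy": 0, "dz": -0.8, "spin": 0}, {"grip": 0, "dx": 0, "dy": 0, "dz": -0.8, "spin": 0}, {"grip": 0, "dx": 0, "dy": 0, "dz": -0.8, "spin": 0}]}}

```text
clock: 22.9
position: [0.5608, -0.3695, 0.1953]
tool_rot: [1.96, 2.45, -0.0]
wrist_force: [-0.1, -0.8, -3.2]
width: 0.0096
gripper_force: 59.0
```

{"api": "carry_out", "payload": {"steps": [{"grip": 0, "dx": 0.3, "dy": 0, "dz": -0.1, "spin": 0}, {"grip": 0, "dx": 0.6, "dy": 0, "dz": -0.1, "spin": 0}, {"grip": 0, "dx": 0.9, "dy": 0, "dz": -0.1, "spin": 0}, {"grip": 0, "dx": 1, "dy": 0, "dz": -0.1, "spin": 0}, {"grip": 0, "dx": 1, "dy": 0, "dz": -0.1, "spin": 0}]}}

```text
clock: 23.32
position: [0.5377, -0.2691, 0.2021]
tool_rot: [-1.96, -2.454, -0.001]
wrist_force: [-0.7, -0.2, -4.3]
width: 0.0091
gripper_force: 59.4
```

{"api": "carry_out", "payload": {"steps": [{"grip": 0, "dx": 0.3, "dy": 0.1, "dz": 0, "spin": 0.03}, {"grip": 0, "dx": 0.6, "dy": 0.3, "dz": 0, "spin": 0.07}, {"grip": 0, "dx": 0.8, "dy": 0.6, "dz": 0, "spin": 0.07}, {"grip": 0, "dx": 0.8, "dy": 0.7, "dz": 0, "spin": 0.07}, {"grip": 0, "dx": 0.8, "dy": 0.7, "dz": 0, "spin": 0.07}, {"grip": 0, "dx": 0.8, "dy": 0.7, "dz": 0, "spin": 0.07}]}}

```text
clock: 23.82
position: [0.5892, -0.1782, 0.2014]
tool_rot: [-2.218, -2.223, 0.001]
wrist_force: [-0.6, -0.6, -2.6]
width: 0.0086
gripper_force: 59.7
```

{"api": "carry_out", "payload": {"steps": [{"grip": 0, "dx": 0.05, "dy": 0.3, "dz": 0, "spin": 0}, {"grip": 0, "dx": 0.17, "dy": 0.6, "dz": 0, "spin": 0}, {"grip": 0, "dx": 0.17, "dy": 0.78, "dz": 0, "spin": 0}, {"grip": 0, "dx": 0.17, "dy": 0.78, "dz": 0, "spin": 0}, {"grip": 0, "dx": 0.17, "dy": 0.78, "dz": 0.3, "spin": 0}, {"grip": 0, "dx": 0.17, "dy": 0.78, "dz": 0.6, "spin": 0}, {"grip": 0, "dx": 0.17, "dy": 0.78, "dz": 0.8, "spin": 0}, {"grip": 0, "dx": 0.17, "dy": 0.78, "dz": 0.8, "spin": 0}, {"grip": 0, "dx": 0.17, "dy": 0.78, "dz": 0.8, "spin": 0}]}}

```text
clock: 24.57
position: [0.666, -0.1618, 0.1219]
tool_rot: [-2.22, -2.221, 0.001]
wrist_force: [0.2, 0.5, -2.0]
width: 0.0097
gripper_force: 60.6
```

{"api": "carry_out", "payload": {"steps": [{"grip": 0, "dx": 0, "dy": 0, "dz": 0.1, "spin": 0}, {"grip": 0, "dx": 0, "dy": 0, "dz": 0.15, "spin": 0}, {"grip": 0, "dx": 0, "dy": 0, "dz": 0.15, "spin": 0}, {"grip": 0, "dx": 0, "dy": 0, "dz": 0.15, "spin": 0}]}}

```text
clock: 24.9
position: [0.6669, -0.161, 0.1077]
tool_rot: [2.22, 2.223, 0.0]
wrist_force: [-0.3, 0.6, -2.6]
width: 0.0091
gripper_force: 60.5
```

{"api": "carry_out", "payload": {"steps": [{"grip": 0, "dx": 0, "dy": 0, "dz": 0.03, "spin": 0}, {"grip": 0, "dx": 0, "dy": 0, "dz": 0.05, "spin": 0}, {"grip": 0, "dx": 0, "dy": 0, "dz": 0.05, "spin": 0}]}}

```text
clock: 25.15
position: [0.6673, -0.161, 0.1031]
tool_rot: [2.219, 2.222, 0.001]
wrist_force: [-0.5, -1.8, 3.7]
width: 0.0095
gripper_force: 61.7
```

{"api": "carry_out", "payload": {"steps": [{"grip": 0, "dx": 0, "dy": 0, "dz": 0.01, "spin": 0}, {"grip": 0, "dx": 0, "dy": 0, "dz": 0.01, "spin": 0}]}}

```text
clock: 25.32
position: [0.6675, -0.1611, 0.103]
tool_rot: [2.218, 2.221, 0.002]
wrist_force: [-1.0, -0.0, 11.3]
width: 0.0092
gripper_force: 63.0
```

{"api": "carry_out", "payload": {"steps": [{"grip": 0.22, "dx": 0, "dy": 0, "dz": 0, "spin": 0}, {"grip": 0.25, "dx": 0, "dy": 0.03, "dz": 0, "spin": 0}, {"grip": 0.3, "dx": 0, "dy": 0.08, "dz": 0, "spin": 0}, {"grip": 0.33, "dx": 0, "dy": 0.13, "dz": 0, "spin": 0}, {"grip": 0.36, "dx": 0, "dy": 0.18, "dz": 0, "spin": 0}, {"grip": 0.38, "dx": 0, "dy": 0.23, "dz": 0, "spin": 0}, {"grip": 0.4, "dx": 0, "dy": 0.28, "dz": 0, "spin": 0}, {"grip": 0.4, "dx": 0, "dy": 0.33, "dz": 0, "spin": 0}, {"grip": 0.4, "dx": 0, "dy": 0.38, "dz": 0, "spin": 0}, {"grip": 0.4, "dx": 0, "dy": 0.38, "dz": 0, "spin": 0}]}}

```text
clock: 26.15
position: [0.7057, -0.1608, 0.1011]
tool_rot: [-2.22, -2.223, -0.0]
wrist_force: [0.2, 0.7, -0.7]
width: 0.0346
gripper_force: 0.1
```

```bash
python3 - <<'E'
from h import *
a,d=env.capture('scene');save('s1',a[200:300,180:340],4)
E
```

```text
(no output)
```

View pics/s1.png

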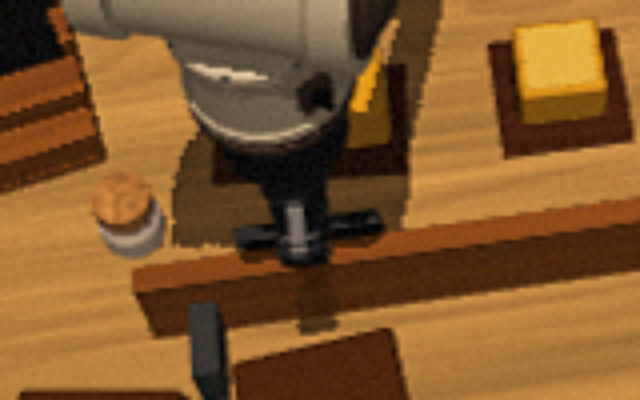

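The scene crop shows the slate leaning over the rail: its dark top edge runs from (235,240) to (385,220), inside the fingers. I open, rise straight up and check.

{"api": "carry_out", "payload": {"steps": [{"grip": 0.65, "dx": 0, "dy": 0, "dz": 0, "spin": 0}, {"grip": 0.65, "dx": 0, "dy": 0, "dz": 0, "spin": 0}, {"grip": 0.65, "dx": 0, "dy": 0, "dz": 0, "spin": 0}, {"grip": 0.65, "dx": 0, "dy": 0, "dz": -0.2, "spin": 0}, {"grip": 0.65, "dx": 0, "dy": 0, "dz": -0.5, "spin": 0}, {"grip": 0.65, "dx": 0, "dy": 0, "dz": -0.9, "spin": 0}, {"grip": 0.65, "dx": 0, "dy": 0, "dz": -1, "spin": 0}, {"grip": 0.65, "dx": 0, "dy": 0, "dz": -1, "spin": 0}]}}

```text
clock: 26.87
position: [0.7059, -0.1612, 0.2062]
tool_rot: [2.216, 2.219, 0.005]
wrist_force: [-0.3, -0.2, -0.3]
width: 0.0555
gripper_force: 0.0
```

{"api": "carry_out", "payload": {"steps": [{"grip": 0.5, "dx": -0.3, "dy": -0.3, "dz": -0.2, "spin": 0}, {"grip": 0.38, "dx": -0.6, "dy": -0.6, "dz": -0.4, "spin": -0.03}, {"grip": 0.38, "dx": -0.8, "dy": -0.8, "dz": -0.4, "spin": -0.07}, {"grip": 0.38, "dx": -1, "dy": -1, "dz": -0.4, "spin": -0.07}, {"grip": 0.38, "dx": -1, "dy": -1, "dz": -0.4, "spin": -0.07}, {"grip": 0.38, "dx": -1, "dy": -1, "dz": -0.4, "spin": -0.07}, {"grip": 0.38, "dx": -1, "dy": -1, "dz": -0.4, "spin": -0.07}]}}

```text
clock: 27.45
position: [0.6051, -0.2608, 0.241]
tool_rot: [-1.963, -2.452, -0.0]
wrist_force: [-0.3, 0.2, -0.6]
width: 0.033
gripper_force: 0.0
```

```bash
cat > slate.py <<'E'
from h import *
import chk,sys
m,a,W=chk.run(); z=W[...,2]
for yc in (-.16,.02,.2):
    b=(abs(W[...,1]-yc)<.07)&(W[...,0]>.63)&(W[...,0]<.76)&(z>.1)&(z<.15)
    if b.sum()>30:
        P=W[b]; n=np.linalg.svd(P-P.mean(0),full_matrices=False)[2][2]
        print('lean slate',b.sum(),P.mean(0).round(3),'y',np.percentile(P[:,1],[1,99]).round(3),'normal',n.round(2))
s=env.get_state();M=R.from_rotvec(s['tool_rot']).as_matrix()
for t in [(.5146,-.3745),(.4695,-.3816)]:
    print(t,(np.array([*t,.111])-s['position'])@M*10)
print(s['position'],np.degrees(np.arctan2(M[1,0],M[0,0])))
E
python3 slate.py
```

```text
cheese z47 457 [593.7 170.2  58.2  58.5  89.9] [594.1 170.9]
cheese z49 563 [567.9  19.2  57.8  58.1  89.9] [567.9  19.7]
cheese z55 946 [ 568.4 -160.1  106.7   55.6   90. ] [ 568.7 -159.3]
jar [601.5 373.1  54.8  54.9   1.6] [601.8 372.9] z 0.09112987437778386
lean slate 424 [ 0.71  -0.16   0.122] y [-0.204 -0.117] normal [-0.91  0.02  0.42]
(0.5146, -0.3745) [-0.91478746 -1.13590083  1.29844877]
(0.4695, -0.3816) [-0.88503863 -1.59148508  1.2985254 ]
[ 0.6053683  -0.26038854  0.2408863 ] 102.68253835237252
```

{"api": "carry_out", "payload": {"steps": [{"grip": 0.38, "dx": -0.2, "dy": -0.3, "dz": 0, "spin": 0}, {"grip": 0.38, "dx": -0.4, "dy": -0.6, "dz": 0, "spin": 0}, {"grip": 0.38, "dx": -0.5, "dy": -0.9, "dz": 0, "spin": 0}, {"grip": 0.38, "dx": -0.5, "dy": -0.9, "dz": 0, "spin": 0}]}}

```text
clock: 27.83
position: [0.5255, -0.3315, 0.2409]
tool_rot: [-1.964, -2.45, 0.002]
wrist_force: [0.3, -0.5, -0.1]
width: 0.0322
gripper_force: 0.0
```

{"api": "carry_out", "payload": {"steps": [{"grip": 0.38, "dx": -0.3, "dy": -0.24, "dz": 0, "spin": 0}, {"grip": 0.38, "dx": -0.41, "dy": -0.24, "dz": 0.2, "spin": 0}, {"grip": 0.38, "dx": -0.41, "dy": -0.24, "dz": 0.5, "spin": 0}, {"grip": 0.38, "dx": -0.41, "dy": -0.24, "dz": 0.6, "spin": 0}, {"grip": 0.38, "dx": -0.41, "dy": -0.24, "dz": 0.6, "spin": 0}, {"grip": 0.38, "dx": -0.41, "dy": -0.24, "dz": 0.6, "spin": 0}]}}

```text
clock: 28.33
position: [0.5144, -0.374, 0.1816]
tool_rot: [-1.961, -2.454, -0.0]
wrist_force: [-0.6, -0.0, 0.8]
width: 0.0323
gripper_force: 0.0
```

```bash
cat > wr.py <<'E'
from h import *
import sys
mw=env.camera_model('wrist');s=env.get_state();a,d=env.capture('wrist');Ww=cloud(mw,d);z=Ww[...,2]
t=np.radians(12.5);M=R.from_rotvec(s['tool_rot']).as_matrix()
c=np.array([float(sys.argv[1]),float(sys.argv[2])])
q=Ww[...,:2]-c; u=q@[np.cos(t),np.sin(t)];v=q@[-np.sin(t),np.cos(t)]
b=(z>.148)&(z<.160)&(abs(u)<.02)&(abs(v)<.065)
print('u',np.percentile(u[b],[2,50,98])*1000,'v',np.percentile(v[b],[2,98])*1000,b.sum(),z[b].mean())
print(s['position'],(np.array([*c,.112])-s['position'])@M*10)
E
python3 wr.py .5146 -.3745
```

```text
u [-4.04727688  0.4469763   5.18214777] v [-43.41939681  42.70318614] 2093 0.1525383183374984
[ 0.51442718 -0.37395245  0.18159919] [-6.22761838e-03  6.55162694e-04  6.95987447e-01]
```

{"api": "carry_out", "payload": {"steps": [{"grip": 0.38, "dx": 0, "dy": 0, "dz": 0.3, "spin": 0}, {"grip": 0.38, "dx": 0, "dy": 0, "dz": 0.6, "spin": 0}, {"grip": 0.38, "dx": 0, "dy": 0, "dz": 0.7, "spin": 0}, {"grip": 0.38, "dx": 0, "dy": 0, "dz": 0.7, "spin": 0}, {"grip": 0, "dx": 0, "dy": 0, "dz": 0.7, "spin": 0}, {"grip": 0, "dx": 0, "dy": 0, "dz": 0.7, "spin": 0}, {"grip": 0, "dx": 0, "dy": 0, "dz": 0.7, "spin": 0}, {"grip": 0, "dx": 0, "dy": 0, "dz": 0.7, "spin": 0}, {"grip": 0, "dx": 0, "dy": 0, "dz": 0.7, "spin": 0}, {"grip": 0, "dx": 0, "dy": 0, "dz": 0.7, "spin": 0}]}}

```text
clock: 29.22
position: [0.5146, -0.3754, 0.1137]
tool_rot: [1.961, 2.45, -0.0]
wrist_force: [0.1, 0.9, 7.9]
width: 0.0094
gripper_force: 59.9
```

{"api": "carry_out", "payload": {"steps": [{"grip": 0, "dx": 0, "dy": 0, "dz": -0.2, "spin": 0}, {"grip": 0, "dx": 0, "dy": 0, "dz": -0.5, "spin": 0}, {"grip": 0, "dx": 0, "dy": 0, "dz": -0.9, "spin": 0}, {"grip": 0, "dx": 0, "dy": 0, "dz": -0.9, "spin": 0}, {"grip": 0, "dx": 0, "dy": 0, "dz": -0.9, "spin": 0}]}}

```text
clock: 29.63
position: [0.5145, -0.3754, 0.2046]
tool_rot: [1.959, 2.449, -0.001]
wrist_force: [0.4, 0.6, -4.3]
width: 0.0092
gripper_force: 59.2
```

{"api": "carry_out", "payload": {"steps": [{"grip": 0, "dx": 0.3, "dy": 0, "dz": 0, "spin": 0}, {"grip": 0, "dx": 0.6, "dy": 0, "dz": 0, "spin": 0}, {"grip": 0, "dx": 0.9, "dy": 0, "dz": 0, "spin": 0}, {"grip": 0, "dx": 1, "dy": 0, "dz": 0, "spin": 0}, {"grip": 0, "dx": 1, "dy": 0, "dz": 0, "spin": 0}]}}

```text
clock: 30.05
position: [0.4913, -0.2749, 0.201]
tool_rot: [-1.96, -2.454, -0.001]
wrist_force: [-0.0, 0.1, -2.8]
width: 0.0089
gripper_force: 59.3
```

{"api": "carry_out", "payload": {"steps": [{"grip": 0, "dx": 0.3, "dy": 0.1, "dz": 0, "spin": 0.03}, {"grip": 0, "dx": 0.6, "dy": 0.3, "dz": 0, "spin": 0.07}, {"grip": 0, "dx": 0.9, "dy": 0.6, "dz": 0, "spin": 0.07}, {"grip": 0, "dx": 1, "dy": 0.7, "dz": 0, "spin": 0.07}, {"grip": 0, "dx": 1, "dy": 0.7, "dz": 0, "spin": 0.07}, {"grip": 0, "dx": 1, "dy": 0.7, "dz": 0, "spin": 0.07}]}}

```text
clock: 30.55
position: [0.5386, -0.164, 0.2005]
tool_rot: [-2.218, -2.224, 0.001]
wrist_force: [0.2, -0.6, -3.5]
width: 0.0097
gripper_force: 59.3
```

{"api": "carry_out", "payload": {"steps": [{"grip": 0, "dx": 0.3, "dy": 0, "dz": 0, "spin": 0}, {"grip": 0, "dx": 0.6, "dy": 0, "dz": 0, "spin": 0}, {"grip": 0, "dx": 0.9, "dy": 0, "dz": 0, "spin": 0}, {"grip": 0, "dx": 1, "dy": 0, "dz": 0, "spin": 0}, {"grip": 0, "dx": 1, "dy": 0, "dz": 0, "spin": 0}, {"grip": 0, "dx": 1, "dy": 0, "dz": 0, "spin": 0}]}}

```text
clock: 31.05
position: [0.538, -0.0652, 0.2011]
tool_rot: [2.22, 2.223, -0.001]
wrist_force: [-0.3, -0.1, -3.3]
width: 0.0097
gripper_force: 59.3
```

{"api": "carry_out", "payload": {"steps": [{"grip": 0, "dx": 0.3, "dy": 0, "dz": 0, "spin": 0}, {"grip": 0, "dx": 0.6, "dy": 0.2, "dz": 0, "spin": 0}, {"grip": 0, "dx": 0.85, "dy": 0.4, "dz": 0, "spin": 0}, {"grip": 0, "dx": 0.85, "dy": 0.5, "dz": 0, "spin": 0}, {"grip": 0, "dx": 0.85, "dy": 0.5, "dz": 0, "spin": 0}, {"grip": 0, "dx": 0.85, "dy": 0.5, "dz": 0, "spin": 0}]}}

```text
clock: 31.55
position: [0.5881, 0.0193, 0.2006]
tool_rot: [-2.22, -2.221, 0.002]
wrist_force: [0.5, -0.0, -2.6]
width: 0.0091
gripper_force: 60.0
```

{"api": "carry_out", "payload": {"steps": [{"grip": 0, "dx": 0, "dy": 0.3, "dz": 0, "spin": 0}, {"grip": 0, "dx": 0, "dy": 0.6, "dz": 0, "spin": 0}, {"grip": 0, "dx": 0, "dy": 0.79, "dz": 0, "spin": 0}, {"grip": 0, "dx": 0, "dy": 0.79, "dz": 0, "spin": 0}, {"grip": 0, "dx": 0, "dy": 0.79, "dz": 0.3, "spin": 0}, {"grip": 0, "dx": 0, "dy": 0.79, "dz": 0.6, "spin": 0}, {"grip": 0, "dx": 0, "dy": 0.79, "dz": 0.9, "spin": 0}, {"grip": 0, "dx": 0, "dy": 0.79, "dz": 0.93, "spin": 0}, {"grip": 0, "dx": 0, "dy": 0.79, "dz": 0.93, "spin": 0}, {"grip": 0, "dx": 0, "dy": 0.79, "dz": 0.93, "spin": 0}]}}

```text
clock: 32.38
position: [0.6673, 0.0199, 0.1103]
tool_rot: [2.22, 2.221, 0.002]
wrist_force: [0.4, -0.0, -1.8]
width: 0.0095
gripper_force: 60.8
```

{"api": "carry_out", "payload": {"steps": [{"grip": 0, "dx": 0, "dy": 0, "dz": 0.05, "spin": 0}, {"grip": 0, "dx": 0, "dy": 0, "dz": 0.07, "spin": 0}, {"grip": 0, "dx": 0, "dy": 0, "dz": 0.07, "spin": 0}]}}

```text
clock: 32.63
position: [0.6671, 0.0208, 0.1019]
tool_rot: [2.22, 2.222, 0.001]
wrist_force: [-0.5, 0.3, -4.8]
width: 0.0089
gripper_force: 60.8
```

{"api": "carry_out", "payload": {"steps": [{"grip": 0, "dx": 0, "dy": 0, "dz": 0.01, "spin": 0}, {"grip": 0, "dx": 0, "dy": 0, "dz": 0.01, "spin": 0}]}}

```text
clock: 32.8
position: [0.6674, 0.0207, 0.1018]
tool_rot: [2.219, 2.222, 0.001]
wrist_force: [-1.1, -1.3, 6.4]
width: 0.0096
gripper_force: 62.4
```

Contact. I tip it as before, then open and rise.

{"api": "carry_out", "payload": {"steps": [{"grip": 0.22, "dx": 0, "dy": 0, "dz": 0, "spin": 0}, {"grip": 0.25, "dx": 0, "dy": 0.03, "dz": 0, "spin": 0}, {"grip": 0.3, "dx": 0, "dy": 0.08, "dz": 0, "spin": 0}, {"grip": 0.33, "dx": 0, "dy": 0.13, "dz": 0, "spin": 0}, {"grip": 0.36, "dx": 0, "dy": 0.18, "dz": 0, "spin": 0}, {"grip": 0.38, "dx": 0, "dy": 0.23, "dz": 0, "spin": 0}, {"grip": 0.4, "dx": 0, "dy": 0.28, "dz": 0, "spin": 0}, {"grip": 0.4, "dx": 0, "dy": 0.33, "dz": 0, "spin": 0}, {"grip": 0.4, "dx": 0, "dy": 0.38, "dz": 0, "spin": 0}, {"grip": 0.4, "dx": 0, "dy": 0.38, "dz": 0, "spin": 0}]}}

```text
clock: 33.63
position: [0.7057, 0.0209, 0.1001]
tool_rot: [-2.22, -2.223, -0.0]
wrist_force: [-0.0, 0.4, -0.3]
width: 0.0342
gripper_force: 0.0
```

{"api": "carry_out", "payload": {"steps": [{"grip": 0.65, "dx": 0, "dy": 0, "dz": 0, "spin": 0}, {"grip": 0.65, "dx": 0, "dy": 0, "dz": 0, "spin": 0}, {"grip": 0.65, "dx": 0, "dy": 0, "dz": 0, "spin": 0}, {"grip": 0.65, "dx": 0, "dy": 0, "dz": -0.2, "spin": 0}, {"grip": 0.65, "dx": 0, "dy": 0, "dz": -0.5, "spin": 0}, {"grip": 0.65, "dx": 0, "dy": 0, "dz": -0.8, "spin": 0}, {"grip": 0.65, "dx": 0, "dy": 0, "dz": -0.8, "spin": 0}, {"grip": 0.65, "dx": 0, "dy": 0, "dz": -0.8, "spin": 0}]}}

```text
clock: 34.3
position: [0.7055, 0.0209, 0.1826]
tool_rot: [2.218, 2.221, 0.004]
wrist_force: [-0.1, 0.2, -0.3]
width: 0.0554
gripper_force: 0.0
```

```bash
python3 slate.py; python3 - <<'E'
import numpy as np
from h import save
f=np.load('/tmp/last.npz');save('t2',f['a'][100:260,130:530],2)
E
```

```text
cheese z47 309 [593.1 181.   59.3  37.2   3.3] [593.5 179.4]
cheese z55 968 [ 568.5 -160.1  106.7   55.7   90. ] [ 568.3 -160.4]
jar [601.5 373.1  54.8  54.9   1.6] [601.9 372.7] z 0.09103925357803666
lean slate 432 [ 0.709 -0.161  0.121] y [-0.204 -0.117] normal [-0.9   0.02  0.43]
lean slate 269 [0.708 0.016 0.121] y [-0.027  0.062] normal [-0.9  -0.01  0.44]
(0.5146, -0.3745) [-3.95188435 -1.90855657  0.69529021]
(0.4695, -0.3816) [-4.02231646 -2.35964543  0.69488454]
[0.70489589 0.02092479 0.18071925] 90.07213888035595
```

View pics/t2.png

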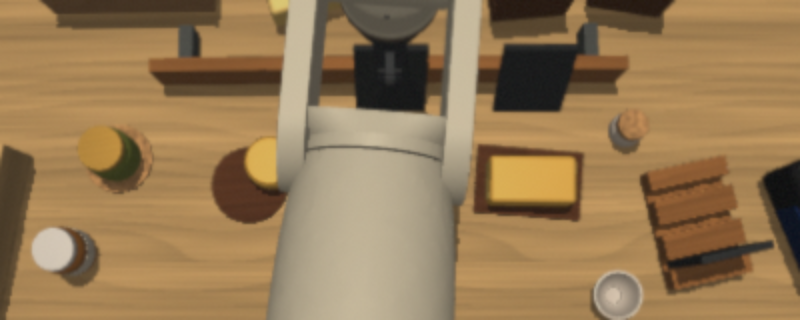

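The top crop shows both slates leaning correctly, one slate left in the rack at (720,255), and the round cheese knocked off-centre on its stand. I put that right now.

{"api": "carry_out", "payload": {"steps": [{"grip": 1, "dx": 0.3, "dy": -0.3, "dz": 0, "spin": 0}, {"grip": 1, "dx": 0.6, "dy": -0.6, "dz": 0, "spin": 0}, {"grip": 1, "dx": 0.9, "dy": -0.8, "dz": 0, "spin": 0}, {"grip": 1, "dx": 1, "dy": -0.9, "dz": 0, "spin": 0}, {"grip": 1, "dx": 1, "dy": -0.9, "dz": 0, "spin": 0}]}}

```text
clock: 34.77
position: [0.6125, 0.1233, 0.1797]
tool_rot: [-2.216, -2.225, 0.001]
wrist_force: [0.1, -0.2, 0.5]
width: 0.0853
gripper_force: 0.0
```

{"api": "carry_out", "payload": {"steps": [{"grip": 1, "dx": 0.3, "dy": -0.21, "dz": 0, "spin": 0}, {"grip": 1, "dx": 0.5, "dy": -0.21, "dz": 0.2, "spin": 0}, {"grip": 1, "dx": 0.5, "dy": -0.21, "dz": 0.5, "spin": 0}, {"grip": 1, "dx": 0.5, "dy": -0.21, "dz": 0.8, "spin": 0}, {"grip": 1, "dx": 0.5, "dy": -0.21, "dz": 0.8, "spin": 0}, {"grip": 1, "dx": 0.5, "dy": -0.21, "dz": 0.8, "spin": 0}]}}

```text
clock: 35.27
position: [0.5932, 0.1702, 0.099]
tool_rot: [-2.219, -2.221, 0.005]
wrist_force: [-0.1, -1.0, 1.1]
width: 0.0852
gripper_force: 0.0
```

```bash
python3 - <<'E'
from meas import *
mw=env.camera_model('wrist');s=env.get_state();a,d=env.capture('wrist');W=cloud(mw,d);save('w3',a)
hsv=cv2.cvtColor(a,cv2.COLOR_RGB2HSV);z=W[...,2]
b=(hsv[...,0]>15)&(hsv[...,0]<36)&(hsv[...,1]>60)&(hsv[...,2]>100)&(z>.04)&(z<.053)&(np.hypot(W[...,0]-.594,W[...,1]-.17)<.08)
print(b.sum(),s['position'],np.percentile(W[b],[1,50,99],axis=0),*rect(mw,b,.047))
E
```

```text
6058 [0.59316727 0.17015449 0.09898528] [[0.56396906 0.14609972 0.04047774]
 [0.59315758 0.1767439  0.04750043]
 [0.62290249 0.20365379 0.0490353 ]] [5.932e+02 1.751e+02 6.200e+01 6.250e+01 2.000e-01] [593.3 176.2]
```

{"api": "carry_out", "payload": {"steps": [{"grip": 1, "dx": 0, "dy": 0, "dz": 0.3, "spin": 0}, {"grip": 1, "dx": 0, "dy": 0, "dz": 0.6, "spin": 0}, {"grip": 1, "dx": 0, "dy": 0, "dz": 0.77, "spin": 0}, {"grip": 1, "dx": 0, "dy": 0, "dz": 0.77, "spin": 0}, {"grip": 0, "dx": 0, "dy": 0, "dz": 0.77, "spin": 0}, {"grip": 0, "dx": 0, "dy": 0, "dz": 0.77, "spin": 0}, {"grip": 0, "dx": 0, "dy": 0, "dz": 0.77, "spin": 0}, {"grip": 0, "dx": 0, "dy": 0, "dz": 0.77, "spin": 0}, {"grip": 0, "dx": 0, "dy": 0, "dz": 0.77, "spin": 0}, {"grip": 0, "dx": 0, "dy": 0, "dz": 0.77, "spin": 0}], "newtons": 40}}

```text
clock: 36.15
position: [0.5952, 0.1708, 0.0266]
tool_rot: [2.218, 2.221, 0.005]
wrist_force: [-2.7, -2.3, 8.2]
width: 0.0635
gripper_force: 42.0
```

{"api": "carry_out", "payload": {"steps": [{"grip": 0, "dx": 0, "dy": 0, "dz": -0.2, "spin": 0}, {"grip": 0, "dx": 0.15, "dy": -0.13, "dz": -0.2, "spin": 0}, {"grip": 0, "dx": 0.3, "dy": -0.26, "dz": -0.2, "spin": 0}, {"grip": 0, "dx": 0.3, "dy": -0.26, "dz": -0.2, "spin": 0}, {"grip": 0, "dx": 0.3, "dy": -0.26, "dz": -0.1, "spin": 0}, {"grip": 0, "dx": 0.3, "dy": -0.26, "dz": 0, "spin": 0}, {"grip": 0, "dx": 0.3, "dy": -0.26, "dz": 0, "spin": 0}, {"grip": 0, "dx": 0.3, "dy": -0.26, "dz": 0, "spin": 0}]}}

```text
clock: 36.82
position: [0.5688, 0.2005, 0.0234]
tool_rot: [2.22, 2.222, 0.003]
wrist_force: [2.8, 3.1, 5.3]
width: 0.0632
gripper_force: 57.1
```

{"api": "carry_out", "payload": {"steps": [{"grip": 0.85, "dx": 0, "dy": 0, "dz": 0, "spin": 0}, {"grip": 0.9, "dx": 0, "dy": 0, "dz": 0, "spin": 0}, {"grip": 1, "dx": 0, "dy": 0, "dz": 0, "spin": 0}, {"grip": 1, "dx": 0, "dy": 0, "dz": 0, "spin": 0}, {"grip": 1, "dx": 0, "dy": 0, "dz": 0, "spin": 0}, {"grip": 1, "dx": 0, "dy": 0, "dz": -0.3, "spin": 0}, {"grip": 1, "dx": 0, "dy": 0, "dz": -0.7, "spin": 0}, {"grip": 1, "dx": 0, "dy": 0, "dz": -1, "spin": 0}, {"grip": 1, "dx": 0, "dy": 0, "dz": -1, "spin": 0}]}}

```text
clock: 37.57
position: [0.5701, 0.2013, 0.13]
tool_rot: [2.217, 2.22, 0.011]
wrist_force: [1.5, -0.1, 0.5]
width: 0.0855
gripper_force: 0.0
```

{"api": "carry_out", "payload": {"steps": [{"grip": 0.6, "dx": -0.3, "dy": -0.2, "dz": -0.5, "spin": 0}, {"grip": 0.38, "dx": -0.6, "dy": -0.3, "dz": -1, "spin": 0}, {"grip": 0.38, "dx": -1, "dy": -0.3, "dz": -1, "spin": 0}, {"grip": 0.38, "dx": -1, "dy": -0.3, "dz": -1, "spin": 0}, {"grip": 0.38, "dx": -1, "dy": -0.3, "dz": -1, "spin": 0}]}}

```text
clock: 37.98
position: [0.5383, 0.0975, 0.2266]
tool_rot: [2.22, 2.217, 0.004]
wrist_force: [0.1, 0.3, 0.7]
width: 0.0322
gripper_force: 0.0
```

{"api": "carry_out", "payload": {"steps": [{"grip": 0.38, "dx": -0.4, "dy": -0.1, "dz": -0.1, "spin": 0}, {"grip": 0.38, "dx": -0.8, "dy": -0.2, "dz": -0.15, "spin": 0}, {"grip": 0.38, "dx": -1, "dy": -0.2, "dz": -0.15, "spin": 0}, {"grip": 0.38, "dx": -1, "dy": -0.2, "dz": -0.15, "spin": 0}]}}

```text
clock: 38.32
position: [0.5177, -0.0025, 0.2384]
tool_rot: [2.223, 2.219, -0.001]
wrist_force: [-0.5, 0.0, -0.6]
width: 0.0326
gripper_force: 0.0
```

{"api": "carry_out", "payload": {"steps": [{"grip": 0.38, "dx": -0.4, "dy": -0.1, "dz": 0, "spin": 0}, {"grip": 0.38, "dx": -0.8, "dy": -0.2, "dz": 0, "spin": 0}, {"grip": 0.38, "dx": -1, "dy": -0.2, "dz": 0, "spin": 0}, {"grip": 0.38, "dx": -1, "dy": -0.2, "dz": 0, "spin": 0}]}}

```text
clock: 38.65
position: [0.4978, -0.1021, 0.2378]
tool_rot: [-2.223, -2.22, 0.001]
wrist_force: [0.8, 0.5, -0.2]
width: 0.0323
gripper_force: 0.0
```

{"api": "carry_out", "payload": {"steps": [{"grip": 0.38, "dx": -0.4, "dy": -0.1, "dz": 0, "spin": 0}, {"grip": 0.38, "dx": -0.8, "dy": -0.2, "dz": 0, "spin": 0}, {"grip": 0.38, "dx": -1, "dy": -0.2, "dz": 0, "spin": 0}, {"grip": 0.38, "dx": -1, "dy": -0.2, "dz": 0, "spin": 0}]}}

```text
clock: 38.98
position: [0.4781, -0.2019, 0.2376]
tool_rot: [-2.223, -2.22, 0.001]
wrist_force: [-0.1, 0.4, 0.7]
width: 0.0325
gripper_force: 0.0
```

{"api": "carry_out", "payload": {"steps": [{"grip": 0.38, "dx": -0.4, "dy": -0.08, "dz": 0, "spin": -0.03}, {"grip": 0.38, "dx": -0.8, "dy": -0.08, "dz": 0, "spin": -0.07}, {"grip": 0.38, "dx": -1, "dy": -0.08, "dz": 0, "spin": -0.07}, {"grip": 0.38, "dx": -1, "dy": -0.08, "dz": 0, "spin": -0.07}, {"grip": 0.38, "dx": -1, "dy": -0.08, "dz": 0, "spin": -0.07}, {"grip": 0.38, "dx": -1, "dy": -0.08, "dz": 0, "spin": -0.07}]}}

```text
clock: 39.48
position: [0.4709, -0.2981, 0.2379]
tool_rot: [-1.962, -2.453, -0.001]
wrist_force: [0.1, 1.0, 0.0]
width: 0.0321
gripper_force: 0.0
```

```bash
python3 slate.py
```

```text
cheese z47 458 [568.4 200.2  58.2  58.2  89.9] [568.5 200.7]
cheese z49 570 [567.9  20.4  60.2  58.1  89.9] [567.8  19.7]
cheese z55 970 [ 568.5 -160.1  106.7   55.6   90. ] [ 568.2 -160.4]
jar [601.5 373.1  54.8  54.9   1.6] [601.8 372.8] z 0.09080781612769884
lean slate 423 [ 0.71  -0.161  0.121] y [-0.204 -0.117] normal [-0.9   0.02  0.43]
lean slate 438 [0.708 0.018 0.122] y [-0.026  0.061] normal [-0.9  -0.01  0.44]
(0.5146, -0.3745) [-0.84335303  0.25810912  1.27119775]
(0.4695, -0.3816) [-0.81333034 -0.19745717  1.27116906]
[ 0.47086034 -0.29798751  0.23816432] 102.71697920573297
```

{"api": "carry_out", "payload": {"steps": [{"grip": 0.38, "dx": -0.4, "dy": -0.2, "dz": 0, "spin": 0}, {"grip": 0.38, "dx": -0.81, "dy": -0.2, "dz": 0, "spin": 0}, {"grip": 0.38, "dx": -0.81, "dy": -0.2, "dz": 0.2, "spin": 0}, {"grip": 0.38, "dx": -0.81, "dy": -0.2, "dz": 0.5, "spin": 0}, {"grip": 0.38, "dx": -0.81, "dy": -0.2, "dz": 0.57, "spin": 0}, {"grip": 0.38, "dx": -0.81, "dy": -0.2, "dz": 0.57, "spin": 0}]}}

```text
clock: 40.03
position: [0.4684, -0.381, 0.1794]
tool_rot: [-1.959, -2.451, -0.001]
wrist_force: [-0.3, 0.5, 0.6]
width: 0.0323
gripper_force: 0.0
```

```bash
python3 wr.py .4695 -.3816
```

```text
u [-3.61279025  1.00433827  5.7275403 ] v [-43.11462548  42.95911842] 2144 0.15254571594710578
[ 0.4684088  -0.38104696  0.17942796] [-0.01012085  0.01065511  0.67423045]
```

{"api": "carry_out", "payload": {"steps": [{"grip": 0.38, "dx": 0, "dy": 0.02, "dz": 0.3, "spin": 0}, {"grip": 0.38, "dx": 0, "dy": 0.02, "dz": 0.6, "spin": 0}, {"grip": 0.38, "dx": 0, "dy": 0.02, "dz": 0.68, "spin": 0}, {"grip": 0.38, "dx": 0, "dy": 0.02, "dz": 0.68, "spin": 0}, {"grip": 0, "dx": 0, "dy": 0.02, "dz": 0.68, "spin": 0}, {"grip": 0, "dx": 0, "dy": 0.02, "dz": 0.68, "spin": 0}, {"grip": 0, "dx": 0, "dy": 0.02, "dz": 0.68, "spin": 0}, {"grip": 0, "dx": 0, "dy": 0.02, "dz": 0.68, "spin": 0}, {"grip": 0, "dx": 0, "dy": 0.02, "dz": 0.68, "spin": 0}, {"grip": 0, "dx": 0, "dy": 0.02, "dz": 0.68, "spin": 0}], "newtons": 60}}

```text
clock: 40.92
position: [0.4713, -0.383, 0.1159]
tool_rot: [1.96, 2.45, -0.0]
wrist_force: [-0.3, 1.5, 10.3]
width: 0.0094
gripper_force: 60.0
```

{"api": "carry_out", "payload": {"steps": [{"grip": 0, "dx": 0, "dy": 0, "dz": -0.2, "spin": 0}, {"grip": 0, "dx": 0, "dy": 0, "dz": -0.5, "spin": 0}, {"grip": 0, "dx": 0, "dy": 0, "dz": -0.9, "spin": 0}, {"grip": 0, "dx": 0, "dy": 0, "dz": -0.9, "spin": 0}, {"grip": 0, "dx": 0, "dy": 0, "dz": -0.9, "spin": 0}]}}

```text
clock: 41.33
position: [0.4713, -0.3831, 0.2067]
tool_rot: [1.959, 2.449, -0.001]
wrist_force: [-1.2, 0.6, -4.7]
width: 0.0094
gripper_force: 59.0
```

{"api": "carry_out", "payload": {"steps": [{"grip": 0, "dx": 0.3, "dy": 0, "dz": 0, "spin": 0}, {"grip": 0, "dx": 0.6, "dy": 0, "dz": 0, "spin": 0}, {"grip": 0, "dx": 0.9, "dy": 0, "dz": 0, "spin": 0}, {"grip": 0, "dx": 1, "dy": 0, "dz": 0, "spin": 0}, {"grip": 0, "dx": 1, "dy": 0, "dz": 0, "spin": 0}]}}

```text
clock: 41.75
position: [0.4481, -0.2826, 0.2031]
tool_rot: [-1.96, -2.454, -0.001]
wrist_force: [-0.5, -0.6, -2.5]
width: 0.0092
gripper_force: 59.1
```

{"api": "carry_out", "payload": {"steps": [{"grip": 0, "dx": 0.3, "dy": 0.1, "dz": 0, "spin": 0.03}, {"grip": 0, "dx": 0.6, "dy": 0.3, "dz": 0, "spin": 0.07}, {"grip": 0, "dx": 0.9, "dy": 0.6, "dz": 0, "spin": 0.07}, {"grip": 0, "dx": 1, "dy": 0.7, "dz": 0, "spin": 0.07}, {"grip": 0, "dx": 1, "dy": 0.7, "dz": 0, "spin": 0.07}, {"grip": 0, "dx": 1, "dy": 0.7, "dz": 0, "spin": 0.07}]}}

```text
clock: 42.25
position: [0.4955, -0.1717, 0.2027]
tool_rot: [-2.218, -2.224, 0.001]
wrist_force: [-0.5, 0.2, -3.6]
width: 0.0095
gripper_force: 59.2
```

{"api": "carry_out", "payload": {"steps": [{"grip": 0, "dx": 0.3, "dy": 0, "dz": 0, "spin": 0}, {"grip": 0, "dx": 0.6, "dy": 0.1, "dz": 0, "spin": 0}, {"grip": 0, "dx": 0.9, "dy": 0.2, "dz": 0, "spin": 0}, {"grip": 0, "dx": 1, "dy": 0.3, "dz": 0, "spin": 0}, {"grip": 0, "dx": 1, "dy": 0.3, "dz": 0, "spin": 0}]}}

```text
clock: 42.67
position: [0.526, -0.0709, 0.203]
tool_rot: [-2.218, -2.224, -0.001]
wrist_force: [-0.5, -0.3, -3.6]
width: 0.0094
gripper_force: 59.4
```

{"api": "carry_out", "payload": {"steps": [{"grip": 0, "dx": 0.3, "dy": 0, "dz": 0, "spin": 0}, {"grip": 0, "dx": 0.6, "dy": 0.1, "dz": 0, "spin": 0}, {"grip": 0, "dx": 0.9, "dy": 0.2, "dz": 0, "spin": 0}, {"grip": 0, "dx": 1, "dy": 0.3, "dz": 0, "spin": 0}, {"grip": 0, "dx": 1, "dy": 0.3, "dz": 0, "spin": 0}]}}

```text
clock: 43.08
position: [0.556, 0.0288, 0.2028]
tool_rot: [-2.218, -2.224, -0.0]
wrist_force: [0.7, -0.3, -3.1]
width: 0.0093
gripper_force: 59.5
```

{"api": "carry_out", "payload": {"steps": [{"grip": 0, "dx": 0.3, "dy": 0, "dz": 0, "spin": 0}, {"grip": 0, "dx": 0.6, "dy": 0.1, "dz": 0, "spin": 0}, {"grip": 0, "dx": 0.9, "dy": 0.2, "dz": 0, "spin": 0}, {"grip": 0, "dx": 1, "dy": 0.3, "dz": 0, "spin": 0}, {"grip": 0, "dx": 1, "dy": 0.3, "dz": 0, "spin": 0}, {"grip": 0, "dx": 1, "dy": 0.3, "dz": 0, "spin": 0}]}}

```text
clock: 43.58
position: [0.585, 0.127, 0.2026]
tool_rot: [-2.22, -2.222, 0.002]
wrist_force: [-0.2, -0.6, -2.7]
width: 0.0091
gripper_force: 59.5
```

{"api": "carry_out", "payload": {"steps": [{"grip": 0, "dx": 0.35, "dy": 0, "dz": 0, "spin": 0}, {"grip": 0, "dx": 0.73, "dy": 0.2, "dz": 0, "spin": 0}, {"grip": 0, "dx": 0.73, "dy": 0.5, "dz": 0, "spin": 0}, {"grip": 0, "dx": 0.73, "dy": 0.82, "dz": 0, "spin": 0}, {"grip": 0, "dx": 0.73, "dy": 0.82, "dz": 0, "spin": 0}, {"grip": 0, "dx": 0.73, "dy": 0.82, "dz": 0.3, "spin": 0}, {"grip": 0, "dx": 0.73, "dy": 0.82, "dz": 0.6, "spin": 0}, {"grip": 0, "dx": 0.73, "dy": 0.82, "dz": 0.9, "spin": 0}, {"grip": 0, "dx": 0.73, "dy": 0.82, "dz": 0.92, "spin": 0}, {"grip": 0, "dx": 0.73, "dy": 0.82, "dz": 0.92, "spin": 0}]}}

```text
clock: 44.42
position: [0.666, 0.1995, 0.1102]
tool_rot: [-2.22, -2.22, 0.004]
wrist_force: [0.7, -0.3, -2.2]
width: 0.009
gripper_force: 61.0
```

{"api": "carry_out", "payload": {"steps": [{"grip": 0, "dx": 0, "dy": 0, "dz": 0.03, "spin": 0}, {"grip": 0, "dx": 0, "dy": 0, "dz": 0.05, "spin": 0}, {"grip": 0, "dx": 0, "dy": 0, "dz": 0.05, "spin": 0}, {"grip": 0, "dx": 0, "dy": 0, "dz": 0.05, "spin": 0}]}}

```text
clock: 44.75
position: [0.6669, 0.2013, 0.1076]
tool_rot: [2.219, 2.222, 0.002]
wrist_force: [-0.2, 0.3, -2.8]
width: 0.0092
gripper_force: 61.0
```

{"api": "carry_out", "payload": {"steps": [{"grip": 0, "dx": 0, "dy": 0, "dz": 0.02, "spin": 0}, {"grip": 0, "dx": 0, "dy": 0, "dz": 0.03, "spin": 0}, {"grip": 0, "dx": 0, "dy": 0, "dz": 0.03, "spin": 0}]}}

```text
clock: 45.0
position: [0.6668, 0.2014, 0.1042]
tool_rot: [2.219, 2.222, 0.002]
wrist_force: [-0.3, -1.6, 5.2]
width: 0.0092
gripper_force: 62.2
```

{"api": "carry_out", "payload": {"steps": [{"grip": 0, "dx": 0, "dy": 0, "dz": 0.01, "spin": 0}, {"grip": 0, "dx": 0, "dy": 0, "dz": 0.01, "spin": 0}]}}

```text
clock: 45.17
position: [0.6671, 0.2013, 0.1041]
tool_rot: [2.219, 2.222, 0.003]
wrist_force: [-3.6, -3.6, 14.0]
width: 0.0096
gripper_force: 63.5
```

{"api": "carry_out", "payload": {"steps": [{"grip": 0.22, "dx": 0, "dy": 0, "dz": 0, "spin": 0}, {"grip": 0.25, "dx": 0, "dy": 0.03, "dz": 0, "spin": 0}, {"grip": 0.3, "dx": 0, "dy": 0.08, "dz": 0, "spin": 0}, {"grip": 0.33, "dx": 0, "dy": 0.13, "dz": 0, "spin": 0}, {"grip": 0.36, "dx": 0, "dy": 0.18, "dz": 0, "spin": 0}, {"grip": 0.38, "dx": 0, "dy": 0.23, "dz": 0, "spin": 0}, {"grip": 0.4, "dx": 0, "dy": 0.28, "dz": 0, "spin": 0}, {"grip": 0.4, "dx": 0, "dy": 0.33, "dz": 0, "spin": 0}, {"grip": 0.4, "dx": 0, "dy": 0.38, "dz": 0, "spin": 0}, {"grip": 0.4, "dx": 0, "dy": 0.38, "dz": 0, "spin": 0}]}}

```text
clock: 46.0
position: [0.7053, 0.2013, 0.102]
tool_rot: [-2.22, -2.223, -0.0]
wrist_force: [-1.3, 0.7, -0.1]
width: 0.0342
gripper_force: 0.0
```

{"api": "carry_out", "payload": {"steps": [{"grip": 0.65, "dx": 0, "dy": 0, "dz": 0, "spin": 0}, {"grip": 0.65, "dx": 0, "dy": 0, "dz": 0, "spin": 0}, {"grip": 0.65, "dx": 0, "dy": 0, "dz": 0, "spin": 0}, {"grip": 0.65, "dx": 0, "dy": 0, "dz": -0.2, "spin": 0}, {"grip": 0.65, "dx": 0, "dy": 0, "dz": -0.5, "spin": 0}, {"grip": 0.65, "dx": 0, "dy": 0, "dz": -0.9, "spin": 0}, {"grip": 0.65, "dx": 0, "dy": 0, "dz": -1, "spin": 0}, {"grip": 0.65, "dx": 0, "dy": 0, "dz": -1, "spin": 0}]}}

```text
clock: 46.67
position: [0.7055, 0.2017, 0.2073]
tool_rot: [2.217, 2.22, 0.009]
wrist_force: [-0.7, 0.4, 0.1]
width: 0.0557
gripper_force: 0.0
```

{"api": "carry_out", "payload": {"steps": [{"grip": 0.65, "dx": -0.3, "dy": -0.4, "dz": -0.2, "spin": 0}, {"grip": 0.65, "dx": -0.6, "dy": -0.8, "dz": -0.4, "spin": 0}, {"grip": 0.65, "dx": -0.9, "dy": -1, "dz": -0.4, "spin": 0}, {"grip": 0.65, "dx": -1, "dy": -1, "dz": -0.4, "spin": 0}, {"grip": 0.65, "dx": -1, "dy": -1, "dz": -0.4, "spin": 0}]}}

```text
clock: 47.08
position: [0.6027, 0.0981, 0.2438]
tool_rot: [2.221, 2.219, 0.001]
wrist_force: [0.5, -0.4, 0.6]
width: 0.0559
gripper_force: 0.0
```

{"api": "carry_out", "payload": {"steps": [{"grip": 0.65, "dx": -0.3, "dy": -0.4, "dz": 0, "spin": 0}, {"grip": 0.65, "dx": -0.5, "dy": -0.8, "dz": 0, "spin": 0}, {"grip": 0.65, "dx": -0.9, "dy": -1, "dz": 0, "spin": 0}, {"grip": 0.65, "dx": -1, "dy": -1, "dz": 0, "spin": 0}, {"grip": 0.65, "dx": -1, "dy": -1, "dz": 0, "spin": 0}]}}

```text
clock: 47.5
position: [0.5033, -0.0014, 0.2424]
tool_rot: [2.222, 2.22, -0.0]
wrist_force: [-0.3, -0.3, 0.2]
width: 0.0557
gripper_force: 0.0
```

{"api": "carry_out", "payload": {"steps": [{"grip": 0.65, "dx": -0.3, "dy": -0.4, "dz": 0, "spin": 0}, {"grip": 0.65, "dx": -0.5, "dy": -0.8, "dz": 0, "spin": 0}, {"grip": 0.65, "dx": -0.9, "dy": -1, "dz": 0, "spin": 0}, {"grip": 0.65, "dx": -1, "dy": -1, "dz": 0, "spin": 0}, {"grip": 0.65, "dx": -1, "dy": -1, "dz": 0, "spin": 0}, {"grip": 0.65, "dx": -1, "dy": -1, "dz": 0, "spin": 0}, {"grip": 0.65, "dx": -1, "dy": -1, "dz": 0, "spin": 0}]}}

```text
clock: 48.08
position: [0.4053, -0.0985, 0.2421]
tool_rot: [-2.22, -2.222, -0.001]
wrist_force: [0.4, 0.2, 0.6]
width: 0.0554
gripper_force: 0.0
```

```bash
python3 slate.py; python3 - <<'E'
import numpy as np
from h import save
f=np.load('/tmp/last.npz');save('t3',f['a'][100:260,130:530],2)
E
```

```text
cheese z47 462 [568.7 200.7  59.2  59.6  63.5] [568.6 200.9]
cheese z49 571 [567.9  20.4  60.2  58.1  89.9] [567.7  19.8]
cheese z55 973 [ 568.5 -160.1  106.7   55.6   90. ] [ 568.3 -160.1]
jar [601.5 373.1  54.8  54.9   1.6] [601.8 372.9] z 0.09093085833171477
lean slate 424 [ 0.71  -0.16   0.122] y [-0.204 -0.117] normal [-0.9   0.02  0.43]
lean slate 443 [0.708 0.018 0.122] y [-0.027  0.061] normal [-0.9  -0.01  0.44]
lean slate 426 [0.707 0.199 0.122] y [0.155 0.242] normal [-0.91 -0.03  0.42]
(0.5146, -0.3745) [-2.76579063  1.08709967  1.30835841]
(0.4695, -0.3816) [-2.83588159  0.63595751  1.30847176]
[ 0.40537866 -0.09822257  0.24204705] 90.1154670335215
```

View pics/t3.png

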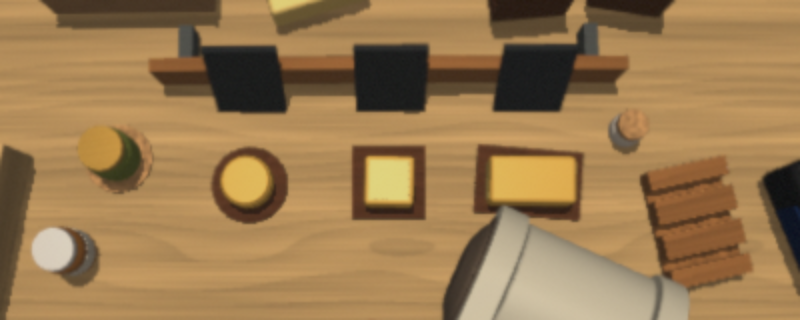

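The final top picture shows all three slates leaning on the rail at (245,80), (392,78) and (535,78). Each is directly behind a centred cheese at (246,180), (389,180) and (532,180). The jar is on the coaster at (110,155), the rack is empty and the other items haven't moved.

```bash
python3 -c "
from workcell import env
print(env.sign_off())"
```

```text
the job is handed in; nothing more can be done
None
```

The counter is set and handed in at about 48 s: the olive jar is on its coaster, all three cheeses are centred on their own stands, and a slate leans on the rail behind each; the round cheese was knocked aside mid-run and I put it back, and sign-off returned no verdict.

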